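Unload the particle shaker and clear up

ROBOT

A 6-joint arm with a two-finger parallel gripper is mounted at the origin on the work surface. World frame = base frame: x ahead of the robot, y to its left, z up, the work surface at z = 0. Lengths are in m, angles in rad, forces in N, time in s.
With the tool pointing down it reaches from about 0.35 to 0.975 m from the base axis. Payload 4.9 kg.
Tool frame: the origin (TCP) lies at the very end of the fingers, on their centre line; the grasp point (between the pads) lies 19 mm behind it; z points along the fingers, y is the line along which they close (so a half turn about z gives the same grasp; the last joint's range is limited). The gripper opens to 85 mm and grips with 20 to 120 N. Pads are 22 mm wide; open, the fingers measure 114 mm over their backs; the gripper's body (76 mm by 85 mm) begins 54 mm behind the grasp point. The pads swing forward as they close: fully open they stand 13 mm farther back than shut.
Start: joints at [1.036, 0.053, 1.613, -0, 1.476, -0.119], TCP at [0.252, 0.572, 0.231] pointing down, gripper open.
Joint ranges: [-3.01, 3.01], [-1.01, 2.22], [0.06, 2.58], [-1.02, 4.17], [0.09, 2.62], [-3.14, 3.14]. Speed limits (rad/s): [2.57, 2.57, 3.14, 3.14, 3.14, 3.14].

INTERFACE

Orientations are given as a rotation vector (axis times angle).
In Python, from station import * gives the robot as it stands.
- The arm moves only by the shell command python3 -m crank 'ROWS' [OPENING] [FORCE]. ROWS is JSON, a list of rows, each an object with "offset": the shift along the tool's x, y, z in m, a list of three; "twist": the turn, a rotation vector about the tool's x, y, z in degrees, a list of three. In form: [{"offset": [x, y, z], "twist": [rx, ry, rz]}, ...]. A call has 1 to 20 rows; each row is the pose to reach, as a shift and turn from the pose commanded when the call began, along the tool's axes at that moment; what a row does not reach only later rows make up. A row lasts 1/8 s, in which the tool goes at most 62.5 mm and 10.7 degrees, less where a joint would pass 70% of its speed; a pose out of reach is approached as far as the arm can. A call with a gripper value outside its range is refused whole. OPENING is the opening, from 0 (shut) to 1 (fully open), set as the call begins (- or left out, the last holds). The fingers move at their own pace and stop on an object; FORCE is the grip in N (left out, the last holds). Time passes only in rows, so rows that repeat a pose let the fingers close. It gives the time, the measured TCP pose, the force, the opening and the grip force at its end, in the units of the state.
- get_obs(): the state, without advancing time (a new reading comes with each control period).
- get_image(name): name is "scene" or "side" or "wrist"; returns the picture (480x640x3 uint8, red, green, blue); there is no depth.
- get_calibration(name): a dict with "intrinsics" (3x3 intrinsics, pixels), "world_from_camera" (4x4, takes a point from camera to world coordinates); the wrist camera has in their place "tool_from_camera" (4x4, takes a point from camera to tool coordinates, whose origin is the TCP and whose axes are the flange's). Camera axes: x right, y up, looking along -z (the intrinsics and any distortion apply to the point x, -y, -z); pixel columns grow to the right and rows downward; lengths in m; the calibration is good to about 2 mm. A picture is of the moment at which its call begins: read the wrist's pose just before it. get_calibration takes no time and is no camera call.
- finish_job(): hands the job in; it is judged then, once.
Trained networks look in the newest picture that a camera, given by its name, has taken for a name from the list of things; names that differ only in an ending like _2 or _b are one class to them, and where a whole thing is asked for, a point or a joint stands for the part that bears it (a point fixed in the world has none). Each returns a list of dicts, best first, with "confidence" (0 to 1); they miss things now and then, are a little off and sometimes report something else, mostly with a low value. They report only what shows in the picture. A call takes as long as a camera call. They do not tell look-alikes from the thing itself.
- cut_out(query, camera): "region" (480x640 bool, what is visible of it) and "rect" ([centre column, centre row, width, height] in pixels, round what is visible of it).
The state is a dict: "t": time; "q": joint angles; "dq": joint speeds; "effort": joint torques, N m; "tool_pos": TCP position; "tool_rot": TCP orientation; "contact_force": force on the tool from outside, world axes, zero at the start; "wrist_torque": the same for the moment, N m; "opening": finger opening in m; "grip_force": force on a finger pad.
Only numpy, scipy, OpenCV 4.12 (cv2) and the standard library are available. Lean on these libraries where they do the work, as an engineer would, in place of code of your own. Each camera call takes 0.05 s, during which the arm holds its last target. There are 200 camera calls.

TASK

The shaking demonstration is over: loosen the shaker's clamp knob all the way to its stop (left-hand thread: turn it clockwise), then take out the cup, pour all its marbles into the clear tub and stand the empty cup upright in the white tray. Drop every paper wad on the bench into the grey waste bin. Leave the knob open, and do not push about or knock over the tissue pack, the glue stick and the dropper bottle.

Things in the scene. Friction and masses are not known exactly. Their poses are not given: they have to be found in the camera images.
- shaker: Bench shaker that holds the cup: white housing under a light grey platform, 150 (x) x 250 (y) mm, platform top 60 mm above the bench; fixed. Origin under its centre. The cup stands on it at x 0, y +45 mm of its frame, held down by two steel clamp jaws on the cup's -x and +x sides (at most 16 mm tall above the platform); the knob's vertical axis is at x 0, y -70 mm.
- knob (a joint): Angle of the black wing knob of the shaker's clamp, rad, growing as it is turned CLOCKWISE seen from above: its thread is left-handed, so clockwise loosens. It starts at 0 to 0.5 (tight, jaws closed over the cup's foot) and comes to a stop at 7.0 (fully open). Each jaw draws back 1.6 mm per rad; the foot is clear of both jaws from about 4 rad. The knob needs about 0.15 N m, stays where it is left, and does not rise as it turns.
- knob_grip (a point): Point on the knob's vertical axis 118 mm above the bench, on its wing: a bar 56 mm long, 16 mm thick and 40 mm tall (93 to 133 mm above the bench) over a 40 mm round hub. The point turns with the knob; its x axis runs along the bar. It keeps its position.
- cup: Open round stainless-steel cup, loose, 80 mm tall, outer diameter 62 mm at the bottom growing to 68 mm at the rim, wall 3 mm, floor 6 mm thick, with a flat foot flange 80 mm across and 5 mm thick; about 0.15 kg empty. Origin at the centre of its underside, z up through its mouth. It starts clamped on the shaker with the marbles in it.
- tub: Round clear open tub, fixed, 90 mm tall, outer diameter 124 mm at the foot and 132 mm at the rim, wall 4 mm, floor 5 mm. Origin at the centre of its underside. Stands at one of four places, two left and two right of the shaker, which change from start to start.
- bin: Grey open square waste bin, fixed, 150 x 150 mm and 110 mm tall, walls 4 mm. Origin at the centre of its underside. Stands at one of four places, two left and two right of the shaker, which change from start to start.
- tray: White low square tray, fixed, 150 x 150 mm, rim 14 mm high, walls and floor 4 mm. Origin at the centre of its underside. Stands at one of four places, two left and two right of the shaker, which change from start to start.
- tissues: Bystander: closed pale green tissue pack, 120 x 120 x 90 mm with a tissue sticking up to 125 mm, loose. Origin at the centre of its underside. Stands at one of four places, two left and two right of the shaker, which change from start to start.
- glue1: Bystander: white glue stick standing up, 32 mm in diameter, 70 mm tall, loose. Origin at the centre of its underside.
- dropper: Bystander: amber dropper bottle with black cap, 34 mm in diameter, 75 mm tall, loose. Origin at the centre of its underside.
- marble1_center (a point): Centre of a green glass marble, 20 mm in diameter, 11 g; rolls. Starts in the cup. 3 to 5 of the five are there, the others are absent (None).
- marble2_center (a point): Centre of a green glass marble, 20 mm in diameter, 11 g; rolls. Starts in the cup. 3 to 5 of the five are there, the others are absent (None).
- marble3_center (a point): Centre of a green glass marble, 20 mm in diameter, 11 g; rolls. Starts in the cup. 3 to 5 of the five are there, the others are absent (None).
- marble4_center (a point): Centre of a green glass marble, 20 mm in diameter, 11 g; rolls. Starts in the cup. 3 to 5 of the five are there, the others are absent (None).
- marble5_center (a point): Centre of a green glass marble, 20 mm in diameter, 11 g; rolls. Starts in the cup. 3 to 5 of the five are there, the others are absent (None).
- paper1: Crumpled wad of white paper, about 48 (x) x 44 (y) x 38 (z) mm, 15 g, stiff, does not roll. Origin at the centre of its underside (as it lies at the start). Starts on the bench between robot and shaker. 2 to 4 of the four are there, the others are absent (None).
- paper2: Crumpled wad of white paper, about 48 (x) x 44 (y) x 38 (z) mm, 15 g, stiff, does not roll. Origin at the centre of its underside (as it lies at the start). Starts on the bench between robot and shaker. 2 to 4 of the four are there, the others are absent (None).
- paper3: Crumpled wad of white paper, about 48 (x) x 44 (y) x 38 (z) mm, 15 g, stiff, does not roll. Origin at the centre of its underside (as it lies at the start). Starts on the bench between robot and shaker. 2 to 4 of the four are there, the others are absent (None).
- paper4: Crumpled wad of white paper, about 48 (x) x 44 (y) x 38 (z) mm, 15 g, stiff, does not roll. Origin at the centre of its underside (as it lies at the start). Starts on the bench between robot and shaker. 2 to 4 of the four are there, the others are absent (None).
Mind the look-alikes: they are no part of the job. What is shaped like the cup but orange or purple is not meant.

How it is judged:
On the way, in this order (a step that is already met when the one before it is completed fails the run):
1. the clamp knob is turned clockwise to (nearly) its stop while the cup still stands on the shaker (value of joint knob above 6.4 rad and z of cup in the frame of shaker below 0.07 m and angle between cup's own z axis and vertical below 0.15 rad), for 0.2 s.
2. the cup is lifted clear of the shaker (z of cup in the frame of shaker above 0.1 m), for 0.1 s.
3. all the marbles are in the tub (horizontal distance between each of marble1_center, marble2_center, marble3_center, marble4_center, marble5_center and tub below 0.062 m and z of marble1_center in the frame of tub between 0 and 0.085 m and z of marble2_center in the frame of tub between 0 and 0.085 m and z of marble3_center in the frame of tub between 0 and 0.085 m and z of marble4_center in the frame of tub between 0 and 0.085 m and z of marble5_center in the frame of tub between 0 and 0.085 m), for 0.2 s.
4. the empty cup stands upright in the tray (x of cup in the frame of tray between -0.045 and 0.045 m and y of cup in the frame of tray between -0.045 and 0.045 m and z of cup in the frame of tray between 0 and 0.01 m and angle between cup's own z axis and vertical below 0.08 rad), for 0.2 s.
At the end, for the whole second after the job is handed in: Marbles all in the tub, centres below its rim; wads all in the bin (origins below 105 mm); cup upright (0.08 rad) on the tray floor within 45 mm of the tray's middle in x and y; knob at 6.4 rad or more (stop 7.0); all at rest (all of step 3 and all of step 4 and x of paper1 in the frame of bin between -0.074 and 0.074 m and y of paper1 in the frame of bin between -0.074 and 0.074 m and z of paper1 in the frame of bin between -0.005 and 0.105 m and x of paper2 in the frame of bin between -0.074 and 0.074 m and y of paper2 in the frame of bin between -0.074 and 0.074 m and z of paper2 in the frame of bin between -0.005 and 0.105 m and x of paper3 in the frame of bin between -0.074 and 0.074 m and y of paper3 in the frame of bin between -0.074 and 0.074 m and z of paper3 in the frame of bin between -0.005 and 0.105 m and x of paper4 in the frame of bin between -0.074 and 0.074 m and y of paper4 in the frame of bin between -0.074 and 0.074 m and z of paper4 in the frame of bin between -0.005 and 0.105 m and value of joint knob above 6.4 rad and linear speed of each of cup, paper1, paper2, paper3, paper4 below 0.05 m/s); the robot touches nothing.
It fails at once if the tissue pack is pushed more than 5 cm or knocked over (distance of tissues from where it was at the start of the episode above 0.05 m or angle between tissues's own z axis and vertical above 0.6 rad).
It fails at once if the glue stick is pushed more than 5 cm or knocked over (distance of glue1 from where it was at the start of the episode above 0.05 m or angle between glue1's own z axis and vertical above 0.6 rad).
It fails at once if the dropper bottle is pushed more than 5 cm or knocked over (distance of dropper from where it was at the start of the episode above 0.05 m or angle between dropper's own z axis and vertical above 0.6 rad).
Of marble1, marble2, marble3, marble4, marble5 only 3 to 5 are there at a start; the rules pass over those that are not, and their reading is None.
Of paper1, paper2, paper3, paper4 only 2 to 4 are there at a start; the rules pass over those that are not, and their reading is None.
At some moment in a run one of paper1, paper2, paper3, paper4 may be knocked a few centimetres aside while the robot is not near it.
It also fails if it takes over 200 s, if anything falls off the work surface, if the arm or the gripper's body presses on something with over 40 N, if the wrist force passes 120 N, or if a joint passes its speed limit or range.

## Working session

There is one attempt and no reset: what is moved stays moved. The work goes in short steps, Python scripts to look and compute and a shell command to move; the robot and the scene stay as the last step left them, time stands still between calls to the robot, and variables do not carry over. Pictures are saved under pics/ and viewed, at most 14 in all, crops included, and the job is handed in when it is done.

```bash
ls; mkdir -p pics
cat > h.py <<'E'
from station import *
import numpy as np, cv2
from scipy.spatial.transform import Rotation as R
def save(name,img): cv2.imwrite('pics/'+name+'.png',cv2.cvtColor(np.ascontiguousarray(img),cv2.COLOR_RGB2BGR))
def cam(name):
    c=get_calibration(name); K=np.array(c['intrinsics'])
    if 'world_from_camera' in c: T=np.array(c['world_from_camera'])
    else:
        o=get_obs(); W=np.eye(4); W[:3,:3]=R.from_rotvec(o['tool_rot']).as_matrix(); W[:3,3]=o['tool_pos']
        T=W@np.array(c['tool_from_camera'])
    return K,T,c
def ray(name,u,v,ct=None):
    K,T,c=ct or cam(name)
    d=np.linalg.inv(K)@[u,v,1]; d=T[:3,:3]@[d[0],-d[1],-d[2]]
    return T[:3,3],d
def px2w(name,u,v,z,ct=None):
    o,d=ray(name,u,v,ct); return o+d*(z-o[2])/d[2]
def w2px(name,p,ct=None):
    K,T,c=ct or cam(name); q=np.linalg.inv(T)@np.append(p,1); q=K@[q[0],-q[1],-q[2]]; return q[:2]/q[2]
E
python3 - <<'E'
from h import *
for n in('scene','side','wrist'):
    im=get_image(n); save(n+'0',im); print(n,{k:(np.round(v,3).tolist() if not isinstance(v,str) else v) for k,v in get_calibration(n).items()})
    if n!='wrist':
        for q in('shaker','cup','knob','tub','bin','tray','tissues','glue1','dropper','paper1'):
            for d in cut_out(q,n):
                if d['confidence']>.3: print(q,round(d['confidence'],2),np.round(d['rect']).tolist(),np.round(px2w(n,d['rect'][0],d['rect'][1],0.03),3)[:2])
print(get_obs())
E
```

```text
pics
scene {'intrinsics': [[514.412, 0.0, 316.329], [0.0, 514.412, 247.787], [0.0, 0.0, 1.0]], 'world_from_camera': [[-0.428, -0.752, 0.501, 1.247], [0.904, -0.347, 0.251, 0.372], [-0.015, 0.56, 0.828, 1.265], [0.0, 0.0, 0.0, 1.0]]}
shaker 0.7 [305.0, 290.0, 98.0, 81.0] [0.638 0.029]
cup 0.89 [443.0, 374.0, 35.0, 42.0] [0.708 0.443]
cup 0.87 [286.0, 196.0, 25.0, 37.0] [ 0.361 -0.173]
cup 0.73 [318.0, 283.0, 26.0, 38.0] [0.603 0.051]
cup 0.39 [306.0, 291.0, 101.0, 85.0] [0.64  0.032]
knob 0.66 [279.0, 263.0, 16.0, 23.0] [ 0.593 -0.077]
tub 0.58 [195.0, 251.0, 51.0, 53.0] [ 0.657 -0.318]
bin 0.95 [464.0, 283.0, 78.0, 82.0] [0.434 0.417]
tray 0.96 [218.0, 195.0, 66.0, 51.0] [ 0.449 -0.368]
tray 0.57 [246.0, 223.0, 12.0, 17.0] [ 0.506 -0.232]
tissues 0.79 [399.0, 330.0, 62.0, 69.0] [0.642 0.303]
glue1 0.79 [393.0, 280.0, 18.0, 25.0] [0.507 0.236]
dropper 0.56 [245.0, 223.0, 14.0, 19.0] [ 0.508 -0.235]
paper1 0.7 [338.0, 245.0, 13.0, 18.0] [0.464 0.052]
paper1 0.62 [277.0, 226.0, 18.0, 14.0] [ 0.478 -0.144]
paper1 0.59 [373.0, 252.0, 17.0, 18.0] [0.445 0.153]
paper1 0.52 [311.0, 228.0, 20
[... 1283 characters left out ...]
.143], [0.0, 0.0, 0.0, 1.0]]}
{'t': 1.15, 'q': array([ 1.03598696e+00,  5.27132115e-02,  1.61288891e+00,  8.09079262e-06,
        1.47600817e+00, -1.18948316e-01]), 'dq': array([ 0.00035406, -0.0009431 ,  0.00123271,  0.00022822,  0.00115437,
        0.0020834 ]), 'effort': array([-1.26127779e-04, -3.93696249e+01, -3.70460236e+01, -6.48960599e-05,
        5.20279464e-04,  4.09951667e-06]), 'tool_pos': array([0.25244582, 0.57173068, 0.23130201]), 'tool_rot': array([-6.48534511e-01, -3.07391019e+00,  2.21768705e-05]), 'contact_force': array([-0.23662928, -0.13330908, -0.27042075]), 'wrist_torque': array([ 0.00348845,  0.02675624, -0.08599975]), 'grip_force': 0.0, 'opening': 0.0851482907279156}
```

Run:
```python
from h import *
a=cv2.imread('pics/scene0.png')[150:430,150:530]; cv2.imwrite('pics/scene0c.png',cv2.resize(a,None,fx=2.1,fy=2.1,interpolation=2))
```

```text
(no output)
```

View pics/scene0c.png

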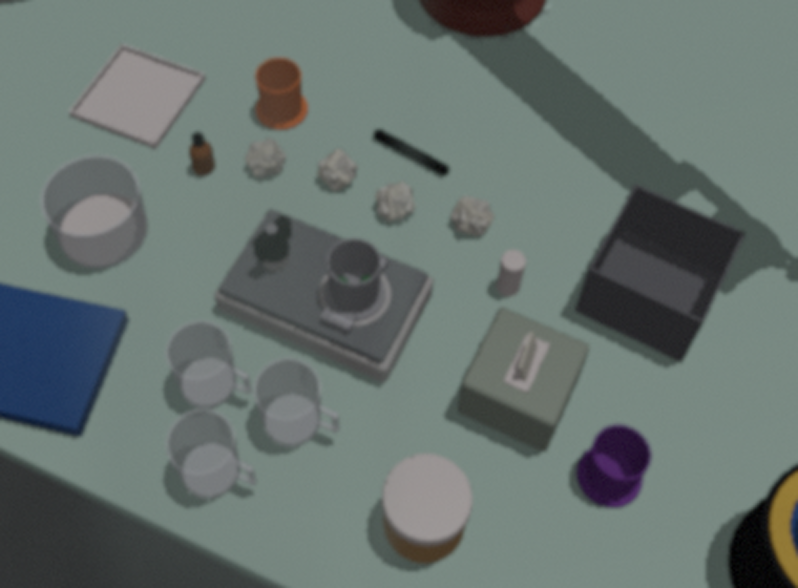

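View pics/side0.png

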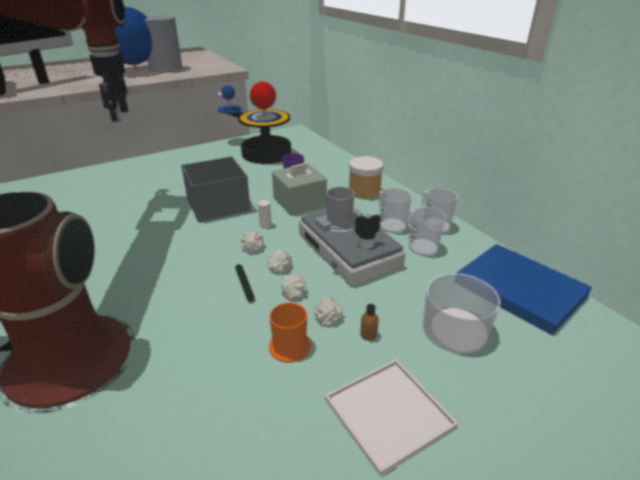

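Scene crop: the steel cup with marbles is on the shaker (full-image px 319,281). The orange cup (283,194) and the purple one (443,371) are the look-alikes; only the steel one is grey and clamped, so that is the cup. There are four wads at (277,226), (311,228), (338,245) and (373,252). The tub (195,251) and tray (218,195) are on the right; the bin (464,283) and tissues (399,330) are on the left.

```bash
cat >> h.py <<'E'
from scipy.optimize import minimize
def cyl(r0,r1,h,n=32):
    a=np.linspace(0,2*np.pi,n); return np.vstack([np.c_[r0*np.cos(a),r0*np.sin(a),0*a],np.c_[r1*np.cos(a),r1*np.sin(a),0*a+h]])
def box(w,d,h): return np.array([[x,y,z] for x in(-w/2,w/2) for y in(-d/2,d/2) for z in(0,h)])
def fit(pts,masks,x0,yaw=True):
    """masks: {cam:(mask,ct)}; returns x,y,yaw, IoU"""
    def f(p):
        c,s=np.cos(p[2]),np.sin(p[2]); P=pts@np.array([[c,s,0],[-s,c,0],[0,0,1]])+[p[0],p[1],0]; L=0
        for n,(m,ct) in masks.items():
            u=np.array([w2px(n,q,ct) for q in P],np.float32); h=cv2.convexHull(u); z=np.zeros((480*2,640*2),np.uint8)
            cv2.fillConvexPoly(z,np.round(h*2*16).astype(np.int32),1,shift=4)
            M=cv2.resize(m.astype(np.uint8),(1280,960),interpolation=0)
            L+=1-(z&M).sum()/max(1,(z|M).sum())
        return L/len(masks)
    best=None
    for y0 in ((0,.4,-.4,.8) if yaw else (0,)):
        r=minimize(f,[x0[0],x0[1],y0],method='Nelder-Mead',options=dict(initial_simplex=[[x0[0],x0[1],y0],[x0[0]+.03,x0[1],y0],[x0[0],x0[1]+.03,y0],[x0[0],x0[1],y0+.25]],maxiter=120))
        if best is None or r.fun<best.fun: best=r
    return np.round(np.append(best.x,1-best.fun),3)
E
python3 - <<'E'
from h import *
ct={n:cam(n) for n in('scene','side')}
S={'bin':(box(.15,.15,.11),(.434,.417),1),'tray':(box(.15,.15,.014),(.42,-.4),1),'tub':(cyl(.062,.066,.09),(.657,-.318),0),'tissues':(box(.12,.12,.09),(.642,.303),1),'glue1':(cyl(.016,.016,.07),(.5,.236),0),'dropper':(cyl(.017,.012,.075),(.505,-.23),0),'cup':(cyl(.04,.034,.08)+[0,0,.06],(.59,.05),0),'knob':(cyl(.028,.028,.05)+[0,0,.083],(.58,-.06),0)}
M={q:{} for q in S}; P={}
for n in ct:
    get_image(n)
    for q in S:
        ds=[d for d in cut_out(q,n) if d['confidence']>.3]
        # nearest to the expected position
        e=w2px(n,np.array([*S[q][1],np.mean(S[q][0][:,2])]),ct[n])
        ds=[d for d in ds if np.hypot(*(e-d['rect'][:2]))<35]
        if ds: M[q][n]=(ds[0]['region'],ct[n])
    for d in cut_out('paper1',n):
        if d['confidence']>.3: print(n,'paper',np.round(px2w(n,*d['rect'][:2],.019,ct[n])[:2],3))
for q in S:
    if M[q]: print(q,list(M[q]),fit(S[q][0],M[q],S[q][1],S[q][2]))
E
```

```text
scene paper [0.436 0.152]
scene paper [ 0.471 -0.147]
scene paper [ 0.442 -0.051]
scene paper [0.457 0.05 ]
side paper [ 0.444 -0.052]
side paper [ 0.463 -0.152]
side paper [0.454 0.045]
bin ['scene', 'side'] [ 0.439  0.412 -0.107  0.952]
tray ['scene', 'side'] [ 0.432 -0.389  1.563  0.946]
tub ['scene', 'side'] [ 0.661 -0.307  0.165  0.946]
tissues ['scene', 'side'] [ 0.648  0.304 -0.045  0.935]
glue1 ['scene', 'side'] [0.508 0.238 0.114 0.899]
dropper ['scene', 'side'] [ 0.507 -0.232  0.064  0.8  ]
cup ['scene', 'side'] [0.634 0.069 0.083 0.877]
knob ['scene', 'side'] [ 0.633 -0.042 -0.252  0.657]
```

```bash
cat >> h.py <<'E'
def go(x,y,z,yaw=180,tilt=None):
    """tool-frame offset & twist to reach TCP x,y,z, tool pointing down, tool x at world angle yaw (deg)"""
    o=get_obs(); Rt=R.from_rotvec(o['tool_rot']).as_matrix()
    off=Rt.T@(np.array([x,y,z])-o['tool_pos']); a=np.deg2rad(yaw)
    T=np.array([[np.cos(a),np.sin(a),0],[np.sin(a),-np.cos(a),0],[0,0,-1]])
    if tilt is not None: T=R.from_rotvec(tilt).as_matrix()@T
    tw=R.from_matrix(Rt.T@T).as_rotvec(degrees=True)
    print('off',np.round(off,4).tolist(),'twist',np.round(tw,1).tolist(),'rows>=',int(np.ceil(max(np.linalg.norm(off)/.0625,np.linalg.norm(tw)/10.7))), 'q',np.round(o['q'],2).tolist())
E
python3 -m crank '[{"offset":[-0.513,-0.374,-0.07],"twist":[0,0,-23.8]},{"offset":[-0.513,-0.374,-0.07],"twist":[0,0,-23.8]},{"offset":[-0.513,-0.374,-0.07],"twist":[0,0,-23.8]},{"offset":[-0.513,-0.374,-0.07],"twist":[0,0,-23.8]},{"offset":[-0.513,-0.374,-0.07],"twist":[0,0,-23.8]},{"offset":[-0.513,-0.374,-0.07],"twist":[0,0,-23.8]},{"offset":[-0.513,-0.374,-0.07],"twist":[0,0,-23.8]},{"offset":[-0.513,-0.374,-0.07],"twist":[0,0,-23.8]},{"offset":[-0.513,-0.374,-0.07],"twist":[0,0,-23.8]},{"offset":[-0.513,-0.374,-0.07],"twist":[0,0,-23.8]},{"offset":[-0.513,-0.374,-0.07],"twist":[0,0,-23.8]},{"offset":[-0.513,-0.374,-0.07],"twist":[0,0,-23.8]},{"offset":[-0.513,-0.374,-0.07],"twist":[0,0,-23.8]},{"offset":[-0.513,-0.374,-0.07],"twist":[0,0,-23.8]}]'
python3 - <<'E'
from h import *
ct=cam('wrist'); im=get_image('wrist'); save('w1',im)
S={'cup':(cyl(.04,.034,.08)+[0,0,.06],(.634,.07)),'knob':(cyl(.02,.02,.05)+[0,0,.083],(.633,-.045)),'shaker':(box(.15,.25,.06),(.634,.02))}
for q in S:
    for d in cut_out(q,'wrist'):
        print(q,round(d['confidence'],2),np.round(d['rect']).tolist())
        if d['confidence']>.3: print(fit(S[q][0],{'wrist':(d['region'],ct)},S[q][1],q=='shaker'))
for d in cut_out('paper1','wrist'): print(round(d['confidence'],2),np.round(px2w('wrist',*d['rect'][:2],.019,ct),3))
print(get_obs()['q'])
E
```

```text
t: 3.9
tool_pos: [0.5701, 0.0239, 0.3012]
tool_rot: [0.003, -3.141, -0.0]
contact_force: [-0.2, 0.6, 0.1]
opening: 0.0858
grip_force: 0.0
cup 0.97 [367.0, 274.0, 93.0, 103.0]
[0.634 0.069 0.187 0.815]
cup 0.61 [348.0, 266.0, 16.0, 16.0]
[ 0.661  0.031 -0.04   0.015]
cup 0.47 [238.0, 275.0, 47.0, 77.0]
[0.634 0.07  0.    0.   ]
cup 0.21 [627.0, 82.0, 24.0, 72.0]
knob 0.77 [237.0, 277.0, 42.0, 75.0]
[ 0.631 -0.046 -0.015  0.668]
shaker 0.75 [318.0, 242.0, 257.0, 158.0]
[ 0.631  0.028 -0.047  0.729]
shaker 0.36 [238.0, 44.0, 67.0, 67.0]
[0.634 0.02  0.    0.   ]
0.84 [0.433 0.155 0.019]
0.83 [ 0.463 -0.152  0.019]
0.75 [0.453 0.047 0.019]
0.57 [ 0.44  -0.047  0.019]
[-9.01000833e-02 -1.07999767e-01  1.65483841e+00 -1.82924079e-05
  1.59464098e+00 -1.66137583e+00]
```

View pics/w1.png

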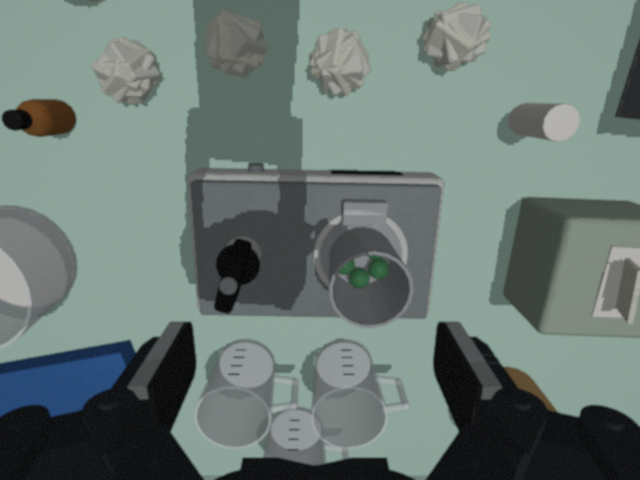

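The wrist view shows three green marbles in the steel cup (370,275), the knob at (237,270) with its bar roughly along world x, and four wads in the top row. I'll fit the bar's yaw and look at a crop.

Run:
```python
from h import *
ct=cam('wrist'); im=get_image('wrist'); r=[d for d in cut_out('knob','wrist')][0]
c=im[215:335,180:300]; g=(c.astype(float)*2).clip(0,255).astype(np.uint8); save('k1',cv2.resize(g,None,fx=4,fy=4,interpolation=2))
dark=(im.max(2)<38); dark[:215]=0;dark[335:]=0;dark[:,:190]=0;dark[:,290:]=0
for nm,m in(('net',r['region']),('dark',dark)):
  B=box(.056,.016,.04)+[0,0,.093]; H=cyl(.02,.02,.033)+[0,0,.06]; res=[]
  for yaw in range(0,180,5):
    for dx in(-.006,-.003,0,.003,.006):
      for dy in(-.006,-.003,0,.003,.006):
        z=np.zeros((480,640),np.uint8); p=np.array([.631+dx,-.046+dy,0])
        for pts in(B@R.from_euler('z',-yaw,degrees=True).as_matrix(),H):
            h=cv2.convexHull(np.array([w2px('wrist',q+p,ct) for q in pts],np.float32)); cv2.fillConvexPoly(z,np.round(h).astype(np.int32),1)
        z=z>0; res.append(((z&m).sum()/(z|m).sum(),yaw,*p[:2]))
  print(nm,m.sum(),sorted(res)[::-1][:4])
```

```text
net 3369 [(np.float64(0.0), 175, np.float64(0.637), np.float64(-0.04)), (np.float64(0.0), 175, np.float64(0.637), np.float64(-0.043)), (np.float64(0.0), 175, np.float64(0.637), np.float64(-0.046)), (np.float64(0.0), 175, np.float64(0.637), np.float64(-0.049))]
dark 1749 [(np.float64(0.6430171769977595), 160, np.float64(0.634), np.float64(-0.046)), (np.float64(0.6406133133881825), 155, np.float64(0.634), np.float64(-0.046)), (np.float64(0.638950480413895), 160, np.float64(0.631), np.float64(-0.046)), (np.float64(0.6335174953959485), 160, np.float64(0.637), np.float64(-0.049))]
```

View pics/k1.png

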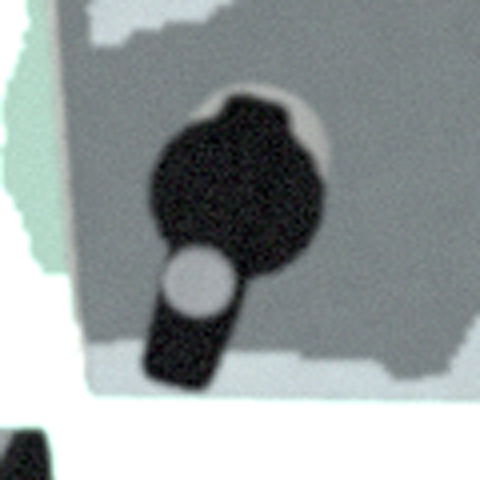

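Run:
```python
from h import *
print(px2w('wrist',230,285,.133),px2w('wrist',230,285,.135))
for u,v in((245,241),(224,311)): print(px2w('wrist',u,v,.133))
```

```text
[ 0.63219072 -0.04645012  0.133     ] [ 0.63126188 -0.04600771  0.135     ]
[ 0.59426496 -0.03220988  0.133     ]
[ 0.65594986 -0.05298423  0.133     ]
```

```bash
python3 -m crank '[{"offset":[-0.062,-0.070,0.05],"twist":[0,0,18]},{"offset":[-0.062,-0.070,0.09],"twist":[0,0,18]},{"offset":[-0.062,-0.070,0.11],"twist":[0,0,18]},{"offset":[-0.062,-0.070,0.16],"twist":[0,0,18]},{"offset":[-0.062,-0.070,0.201],"twist":[0,0,18]},{"offset":[-0.062,-0.070,0.201],"twist":[0,0,18]},{"offset":[-0.062,-0.070,0.201],"twist":[0,0,18]}]' 1 60
python3 -m crank '[{"offset":[0,0,0],"twist":[0,0,0]},{"offset":[0,0,0],"twist":[0,0,0]},{"offset":[0,0,0],"twist":[0,0,0]},{"offset":[0,0,0],"twist":[0,0,0]},{"offset":[0,0,0],"twist":[0,0,0]},{"offset":[0,0,0],"twist":[0,0,0]},{"offset":[0,0,0],"twist":[0,0,0]},{"offset":[0,0,0],"twist":[0,0,0]}]' 0 60
python3 -c "
from h import *
o=get_obs();print(o['q'],o['wrist_torque'])"
```

```text
t: 5.12
tool_pos: [0.6338, -0.0478, 0.1023]
tool_rot: [0.492, 3.1, -0.0]
contact_force: [-0.4, -0.4, 1.2]
opening: 0.0853
grip_force: 0.0
t: 6.12
tool_pos: [0.6333, -0.0466, 0.101]
tool_rot: [0.492, 3.102, 0.003]
contact_force: [0.7, 5.3, 3.4]
opening: 0.0153
grip_force: 59.7
[-0.19146521  0.18470081  1.69502423  0.00196987  1.26072418 -1.44834475] [ 0.73344523 -0.09407132 -0.09187966]
```

```bash
python3 -m crank '[{"offset":[0,0,0],"twist":[0,0,10]},{"offset":[0,0,0],"twist":[0,0,20]},{"offset":[0,0,0],"twist":[0,0,30]},{"offset":[0,0,0],"twist":[0,0,40]},{"offset":[0,0,0],"twist":[0,0,50]},{"offset":[0,0,0],"twist":[0,0,60]},{"offset":[0,0,0],"twist":[0,0,70]},{"offset":[0,0,0],"twist":[0,0,80]},{"offset":[0,0,0],"twist":[0,0,90]},{"offset":[0,0,0],"twist":[0,0,100]},{"offset":[0,0,0],"twist":[0,0,110]},{"offset":[0,0,0],"twist":[0,0,120]},{"offset":[0,0,0],"twist":[0,0,120]}]'
python3 -c "
from h import *
o=get_obs();print(o['q'],o['wrist_torque'])"
```

```text
t: 7.75
tool_pos: [0.6301, -0.0472, 0.101]
tool_rot: [-2.93, -1.123, 0.01]
contact_force: [-11.3, 3.8, 10.2]
opening: 0.0155
grip_force: 60.9
[-1.92202047e-01  1.83293784e-01  1.69670224e+00 -5.02628082e-04
  1.26882180e+00  6.46865381e-01] [ 0.55841462  1.79884421 -0.14543777]
```

```bash
python3 -m crank '[{"offset":[-0.0015,-0.0013,0],"twist":[0,0,0]},{"offset":[-0.0015,-0.0013,0],"twist":[0,0,10]},{"offset":[-0.0015,-0.0013,0],"twist":[0,0,20]},{"offset":[-0.0015,-0.0013,0],"twist":[0,0,30]},{"offset":[-0.0015,-0.0013,0],"twist":[0,0,40]},{"offset":[-0.0015,-0.0013,0],"twist":[0,0,50]},{"offset":[-0.0015,-0.0013,0],"twist":[0,0,60]},{"offset":[-0.0015,-0.0013,0],"twist":[0,0,70]},{"offset":[-0.0015,-0.0013,0],"twist":[0,0,80]},{"offset":[-0.0015,-0.0013,0],"twist":[0,0,90]},{"offset":[-0.0015,-0.0013,0],"twist":[0,0,100]},{"offset":[-0.0015,-0.0013,0],"twist":[0,0,110]},{"offset":[-0.0015,-0.0013,0],"twist":[0,0,120]},{"offset":[-0.0015,-0.0013,0],"twist":[0,0,120]}]'
python3 -c "
from h import *
o=get_obs();print(o['q'],o['wrist_torque'])"
```

```text
t: 9.5
tool_pos: [0.6311, -0.0442, 0.1011]
tool_rot: [-2.436, 1.975, 0.005]
contact_force: [0.9, 12.3, 4.0]
opening: 0.015
grip_force: 59.9
[-0.19030508  0.18008176  1.70025615  0.00671592  1.2613384   2.74064551] [ 1.86395393 -0.09065956 -0.12305521]
```

```bash
python3 -m crank '[{"offset":[0,0,0],"twist":[0,0,0]},{"offset":[0,0,0],"twist":[0,0,0]},{"offset":[0,0,0],"twist":[0,0,0]},{"offset":[0,0,0],"twist":[0,0,0]},{"offset":[0,0,-0.05],"twist":[0,0,0]},{"offset":[0,0,-0.05],"twist":[0,0,0]}]' 1 60
python3 -m crank '[{"offset":[0,0,0],"twist":[0,0,-10]},{"offset":[0,0,0],"twist":[0,0,-20]},{"offset":[0,0,0],"twist":[0,0,-30]},{"offset":[0,0,0],"twist":[0,0,-40]},{"offset":[0,0,0],"twist":[0,0,-50]},{"offset":[0,0,0],"twist":[0,0,-60]},{"offset":[0,0,0],"twist":[0,0,-70]},{"offset":[0,0,0],"twist":[0,0,-80]},{"offset":[0,0,0],"twist":[0,0,-90]},{"offset":[0,0,0],"twist":[0,0,-100]},{"offset":[0,0,0],"twist":[0,0,-110]},{"offset":[0,0,0],"twist":[0,0,-120]},{"offset":[0,0,0],"twist":[0,0,-130]},{"offset":[0,0,0],"twist":[0,0,-140]},{"offset":[0,0,0],"twist":[0,0,-150]},{"offset":[0,0,0],"twist":[0,0,-160]},{"offset":[0,0,0],"twist":[0,0,-170]},{"offset":[0,0,0],"twist":[0,0,-179]},{"offset":[0,0,0],"twist":[0,0,-179]}]'
python3 -c "
from h import *
go(.6315,-.046,.101,102)"
```

```text
t: 10.25
tool_pos: [0.6337, -0.0485, 0.1557]
tool_rot: [-2.438, 1.975, -0.013]
contact_force: [0.0, 0.3, -0.3]
opening: 0.0854
grip_force: 0.0
t: 12.62
tool_pos: [0.6303, -0.0478, 0.1495]
tool_rot: [-2.001, -2.421, 0.001]
contact_force: [0.1, 0.3, -0.0]
opening: 0.0853
grip_force: 0.0
off [0.0015, 0.0016, 0.0485] twist [-0.1, -0.0, -1.1] rows>= 1 q [-0.19, 0.13, 1.67, -0.0, 1.34, -0.38]
```

```bash
python3 -m crank '[{"offset":[0.0015,0.0016,0.0485],"twist":[0,0,-1]},{"offset":[0.0015,0.0016,0.0485],"twist":[0,0,-1]},{"offset":[0.0015,0.0016,0.0485],"twist":[0,0,-1]}]'
python3 -m crank '[{"offset":[0,0,0],"twist":[0,0,0]},{"offset":[0,0,0],"twist":[0,0,0]},{"offset":[0,0,0],"twist":[0,0,0]},{"offset":[0,0,0],"twist":[0,0,0]},{"offset":[0,0,0],"twist":[0,0,0]},{"offset":[0,0,0],"twist":[0,0,0]},{"offset":[0,0,0],"twist":[0,0,0]},{"offset":[0,0,0],"twist":[0,0,10]},{"offset":[0,0,0],"twist":[0,0,20]},{"offset":[0,0,0],"twist":[0,0,30]},{"offset":[0,0,0],"twist":[0,0,40]},{"offset":[0,0,0],"twist":[0,0,50]},{"offset":[0,0,0],"twist":[0,0,60]},{"offset":[0,0,0],"twist":[0,0,70]},{"offset":[0,0,0],"twist":[0,0,80]},{"offset":[0,0,0],"twist":[0,0,90]},{"offset":[0,0,0],"twist":[0,0,100]},{"offset":[0,0,0],"twist":[0,0,110]},{"offset":[0,0,0],"twist":[0,0,120]},{"offset":[0,0,0],"twist":[0,0,120]}]' 0 60
python3 -c "
from h import *
o=get_obs();print(o['q'],o['wrist_torque'])"
```

```text
t: 13.0
tool_pos: [0.6322, -0.046, 0.1025]
tool_rot: [1.979, 2.439, 0.0]
contact_force: [0.0, 0.5, -0.0]
opening: 0.0853
grip_force: 0.0
t: 15.5
tool_pos: [0.6314, -0.0459, 0.1024]
tool_rot: [3.102, -0.494, -0.003]
contact_force: [-5.0, 0.0, 6.4]
opening: 0.0151
grip_force: 60.1
[-1.89855659e-01  1.80822293e-01  1.69696409e+00 -2.88974100e-04
  1.26544762e+00  1.69685665e+00] [-0.04217245  0.93277636 -0.16962408]
```

```bash
for k in 1 2 3; do python3 -m crank '[{"offset":[0,0,0],"twist":[0,0,5]},{"offset":[0,0,0],"twist":[0,0,10]},{"offset":[0,0,0],"twist":[0,0,10]}]' >/dev/null
python3 -c "
from h import *
o=get_obs();print(o['q'][5],o['wrist_torque'],o['contact_force'])"; done
```

```text
1.870881777204549 [ 0.01577996  0.96265707 -0.09712835] [-5.95136289  1.01882014  6.70412446]
2.045422469634503 [-0.02073209  0.90810755 -0.12479797] [-5.32246919  0.27529366  6.02869825]
2.214509686905926 [-0.26962897  0.56240992  1.85992872] [-3.14613139 -1.14986916  5.19919158]
```

```bash
python3 -m crank '[{"offset":[0,0,0],"twist":[0,0,0]},{"offset":[0,0,0],"twist":[0,0,0]},{"offset":[0,0,0],"twist":[0,0,0]},{"offset":[0,0,0],"twist":[0,0,0]},{"offset":[0,0,-0.06],"twist":[0,0,0]},{"offset":[0,0,-0.12],"twist":[0,0,-10]},{"offset":[0,0,-0.15],"twist":[0,0,-20]},{"offset":[0,0,-0.15],"twist":[0,0,-30]},{"offset":[0,0,-0.15],"twist":[0,0,-40]},{"offset":[0,0,-0.15],"twist":[0,0,-50]},{"offset":[0,0,-0.15],"twist":[0,0,-60]},{"offset":[0,0,-0.15],"twist":[0,0,-70]},{"offset":[0,0,-0.15],"twist":[0,0,-80]},{"offset":[0,0,-0.15],"twist":[0,0,-90]},{"offset":[0,0,-0.15],"twist":[0,0,-100]},{"offset":[0,0,-0.15],"twist":[0,0,-110]},{"offset":[0,0,-0.15],"twist":[0,0,-120]},{"offset":[0,0,-0.15],"twist":[0,0,-130]},{"offset":[0,0,-0.15],"twist":[0,0,-130]}]' 1 60
python3 -c "
from h import *
go(.54,.069,.25,180);go(.562,.069,.187,180,[0,-np.pi/4,0])"
```

```text
t: 19.0
tool_pos: [0.6319, -0.0459, 0.2517]
tool_rot: [-2.374, -2.058, -0.0]
contact_force: [0.3, -0.8, -0.5]
opening: 0.0855
grip_force: 0.0
off [0.1007, -0.1073, 0.0017] twist [0.0, -0.0, -98.1] rows>= 10 q [-0.19, 0.06, 1.57, 0.0, 1.51, -0.05]
off [0.1038, -0.0855, 0.0647] twist [-38.3, -33.2, -92.5] rows>= 10 q [-0.19, 0.06, 1.57, 0.0, 1.51, -0.05]
```

```bash
python3 -m crank '[{"offset":[0.1,-0.107,0],"twist":[0,0,-50]},{"offset":[0.1,-0.107,0],"twist":[0,0,-50]},{"offset":[0.1,-0.107,0],"twist":[0,0,-50]},{"offset":[0.1,-0.107,0],"twist":[0,0,-50]},{"offset":[0.1,-0.107,0],"twist":[0,0,-50]},{"offset":[0.1,-0.107,0],"twist":[0,0,-98]},{"offset":[0.1,-0.107,0],"twist":[0,0,-98]},{"offset":[0.1,-0.107,0],"twist":[0,0,-98]},{"offset":[0.1,-0.107,0],"twist":[0,0,-98]},{"offset":[0.1,-0.107,0],"twist":[0,0,-98]},{"offset":[0.1,-0.107,0],"twist":[0,0,-98]}]' 
python3 -m crank '[{"offset":[0,0,0],"twist":[0,-10,0]},{"offset":[0,0,0],"twist":[0,-20,0]},{"offset":[0,0,0],"twist":[0,-30,0]},{"offset":[0,0,0],"twist":[0,-40,0]},{"offset":[0,0,0],"twist":[0,-45,0]},{"offset":[0,0,0],"twist":[0,-45,0]}]' 
python3 -c "
from h import *
go(.562,.069,.187,180,[0,-np.pi/4,0]);go(.54,.069,.25,180,[0,-np.deg2rad(75),0])
ct=cam('wrist'); im=get_image('wrist'); save('w2',im)
for d in cut_out('cup','wrist'):
  print(d['confidence'],d['rect'])
  if d['confidence']>.3: print(fit(cyl(.04,.034,.08)+[0,0,.06],{'wrist':(d['region'],ct)},(.634,.069),False))
"
```

```text
t: 20.38
tool_pos: [0.5399, 0.0681, 0.2518]
tool_rot: [0.006, 3.141, 0.0]
contact_force: [0.2, 0.1, 0.1]
opening: 0.0852
grip_force: 0.0
t: 21.12
tool_pos: [0.5386, 0.0681, 0.2501]
tool_rot: [0.003, 2.358, 0.001]
contact_force: [0.1, 1.1, -0.4]
opening: 0.0857
grip_force: 0.0
off [0.028, 0.0008, 0.0612] twist [-0.0, -0.1, -0.2] rows>= 2 q [-0.02, -0.67, 2.29, 0.02, 0.74, -1.59]
off [-0.0009, 0.0009, 0.0011] twist [-0.1, -30.1, -0.2] rows>= 3 q [-0.02, -0.67, 2.29, 0.02, 0.74, -1.59]
0.65 [315.2, 156.8, 102.0, 134.3]
[0.636 0.069 0.07  0.907]
0.21 [161.1, 168.9, 60.3, 87.8]
```

View pics/w2.png

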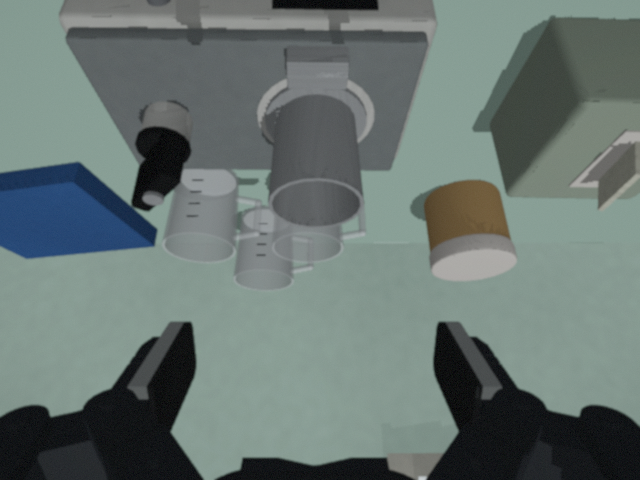

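```bash
python3 -m crank '[{"offset":[0.0275,0.001,0.05],"twist":[0,0,0]},{"offset":[0.0275,0.001,0.061],"twist":[0,0,0]},{"offset":[0.0275,0.001,0.10],"twist":[0,0,0]},{"offset":[0.0275,0.001,0.14],"twist":[0,0,0]},{"offset":[0.0275,0.001,0.165],"twist":[0,0,0]},{"offset":[0.0275,0.001,0.182],"twist":[0,0,0]},{"offset":[0.0275,0.001,0.182],"twist":[0,0,0]}]' 
python3 -m crank '[{"offset":[0,0,0],"twist":[0,0,0]},{"offset":[0,0,0],"twist":[0,0,0]},{"offset":[0,0,0],"twist":[0,0,0]},{"offset":[0,0,0],"twist":[0,0,0]},{"offset":[0,0,0],"twist":[0,0,0]}]' 0 40
python3 -c "
from h import *
o=get_obs();print(o['q'],o['wrist_torque'])"
```

```text
t: 22.1
tool_pos: [0.6507, 0.0689, 0.1039]
tool_rot: [0.001, 2.357, -0.0]
contact_force: [0.2, 0.1, 0.4]
opening: 0.0856
grip_force: 0.0
t: 22.72
tool_pos: [0.6503, 0.069, 0.1057]
tool_rot: [0.001, 2.353, -0.0]
contact_force: [-2.5, -1.4, 5.9]
opening: 0.0663
grip_force: 45.2
[-0.01134485 -0.12087744  2.15589248  0.02468695  0.31766831 -1.60176564] [ 0.01595432 -0.12807965 -0.01488409]
```

```bash
python3 -m crank '[{"offset":[-0.014,0,-0.014],"twist":[0,0,0]},{"offset":[-0.04,0,-0.04],"twist":[0,0,0]},{"offset":[-0.07,0,-0.07],"twist":[0,0,0]},{"offset":[-0.1,0,-0.1],"twist":[0,0,0]},{"offset":[-0.125,0,-0.125],"twist":[0,0,0]},{"offset":[-0.125,0,-0.125],"twist":[0,0,0]}]'
python3 - <<'E'
from h import *
o=get_obs(); ct=cam('scene'); im=get_image('scene')
for d in cut_out('tub','scene')[:2]: print(d['confidence'],d['rect'])
save('s2',cv2.resize(im[170:330,150:400],None,fx=3,fy=3,interpolation=2)); print(o['opening'],o['q'],o['contact_force'])
tub=np.array([.661,-.307]); a=np.arctan2(*tub[::-1]); print(np.rad2deg(a))
u=tub/np.hypot(*tub)
# pre-pour pose: keep pitch 45, radial heading; grasp point 15 mm beyond tub centre
g=np.array([*(tub+0.0*u),.235]); t=np.array([*(u*.707),-.707]); T=g+.019*t
go(*T,180+np.rad2deg(a),-np.pi/4*np.array([-u[1],u[0],0]))
E
```

```text
t: 23.48
tool_pos: [0.6499, 0.0691, 0.2839]
tool_rot: [0.0, 2.352, -0.0]
contact_force: [-0.0, 0.3, -2.0]
opening: 0.0665
grip_force: 45.2
0.77 [195.1, 250.8, 52.1, 51.7]
0.06654759177656411 [-0.01120522 -0.34999928  2.02390593  0.01228094  0.67776229 -1.58811561] [-0.00925309  0.25555564 -1.97171345]
-24.912408584863954
off [0.0213, -0.3817, 0.0575] twist [17.6, -0.3, 17.6] rows>= 7 q [-0.01, -0.35, 2.03, 0.01, 0.68, -1.59]
```

View pics/s2.png

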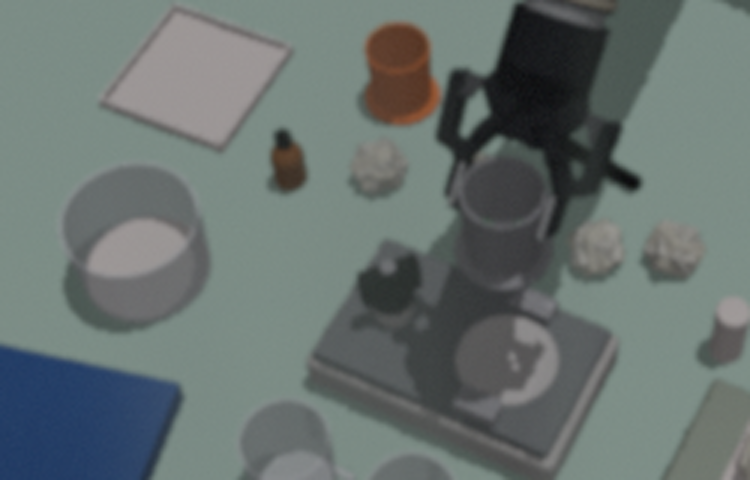

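The picture shows the cup upright in the gripper at crop (505,215), the platform empty and the jaws apart. Next I take it over the tub and pitch up.

```bash
python3 -m crank '[{"offset":[0.003,-0.05,0.008],"twist":[2.5,0,2.5]},{"offset":[0.006,-0.1,0.015],"twist":[5,0,5]},{"offset":[0.009,-0.15,0.022],"twist":[7.5,0,7.5]},{"offset":[0.011,-0.2,0.03],"twist":[10,0,10]},{"offset":[0.014,-0.25,0.038],"twist":[12.5,0,12.5]},{"offset":[0.017,-0.3,0.045],"twist":[15,0,15]},{"offset":[0.02,-0.35,0.052],"twist":[17,0,17]},{"offset":[0.0213,-0.3817,0.0575],"twist":[17.6,0,17.6]},{"offset":[0.0213,-0.3817,0.0575],"twist":[17.6,0,17.6]}]'
python3 - <<'E'
from h import *
tub=np.array([.661,-.307]); a=np.arctan2(*tub[::-1])
u=tub/np.hypot(*tub); b=np.deg2rad(75)
g=np.array([*(tub+0.02*u),.205]); t=np.array([*(u*np.sin(b)),-np.cos(b)]); T=g+.019*t
go(*T,180+np.rad2deg(a),-b*np.array([-u[1],u[0],0]))
E
```

```text
t: 24.7
tool_pos: [0.6725, -0.3137, 0.2187]
tool_rot: [0.516, 2.318, -0.21]
contact_force: [0.7, 0.3, -2.6]
opening: 0.0664
grip_force: 45.4
off [-0.0048, 0.0013, 0.0309] twist [-0.1, -30.5, -0.1] rows>= 3 q [-0.57, -0.06, 1.88, 0.18, 0.55, -1.82]
```

```bash
cat >> h.py <<'E'
def gog(g,head,beta):
    "grasp point g, heading deg, pitch from down deg"
    a=np.deg2rad(head);b=np.deg2rad(beta);u=np.array([np.cos(a),np.sin(a)])
    t=np.array([*(u*np.sin(b)),-np.cos(b)]); T=np.array(g)+.019*t
    go(*T,180+head,-b*np.array([-u[1],u[0],0]))
E
python3 - <<'E'
from h import *
gog([.661,-.307,.235],20,45)
E
```

```text
off [0.0007, 0.0107, -0.0046] twist [-31.7, -0.4, -32.0] rows>= 5 q [-0.57, -0.06, 1.88, 0.18, 0.55, -1.82]
```

```bash
python3 -m crank '[{"offset":[0,0.002,-0.001],"twist":[-6,0,-6]},{"offset":[0,0.004,-0.002],"twist":[-12,0,-12]},{"offset":[0,0.006,-0.003],"twist":[-18,0,-18]},{"offset":[0,0.008,-0.004],"twist":[-24,0,-24]},{"offset":[0,0.01,-0.0045],"twist":[-29,0,-29]},{"offset":[0.0007,0.0107,-0.0046],"twist":[-31.7,0,-32]},{"offset":[0.0007,0.0107,-0.0046],"twist":[-31.7,0,-32]}]'
python3 - <<'E'
from h import *
o=get_obs(); M=R.from_rotvec(o['tool_rot']).as_matrix(); print(M[:,2]); gog([.661,-.307,.235],20,72)
E
```

```text
t: 25.58
tool_pos: [0.6752, -0.3006, 0.2248]
tool_rot: [-0.413, 2.33, 0.17]
contact_force: [-0.5, 0.8, -1.3]
opening: 0.0666
grip_force: 45.5
[ 0.66154513  0.24212154 -0.70974305]
off [-0.0049, -0.0012, -0.0013] twist [0.1, -27.2, 0.1] rows>= 3 q [-0.77, 0.09, 1.72, 0.8, 1.08, -2.99]
```

```bash
python3 -m crank '[{"offset":[0,0,0],"twist":[0,-7,0]},{"offset":[0,0,0],"twist":[0,-14,0]},{"offset":[-0.0049,0,0],"twist":[0,-20,0]},{"offset":[-0.0049,0,0],"twist":[0,-27,0]},{"offset":[-0.0049,0,0],"twist":[0,-27,0]}]'
python3 - <<'E'
from h import *
o=get_obs(); M=R.from_rotvec(o['tool_rot']).as_matrix(); print(M); gog([.682,-.278,.19],20,72)
E
```

```text
t: 26.2
tool_pos: [0.6981, -0.2852, 0.299]
tool_rot: [-0.249, 1.986, 0.284]
contact_force: [0.3, 0.1, -2.8]
opening: 0.0667
grip_force: 45.4
[[-0.41409275 -0.30024365  0.85929096]
 [-0.04709548  0.949835    0.30918519]
 [-0.90901552  0.08756262 -0.4074599 ]]
off [0.1034, 0.0024, 0.0516] twist [-0.5, -6.0, -5.6] rows>= 2 q [-0.81, 0.05, 1.78, 1.23, 1.09, -3.13]
```

```bash
cat >> h.py <<'E'
def gogr(g,head,beta,roll):
    "as gog with roll about tool z (deg)"
    a=np.deg2rad(head);b=np.deg2rad(beta);u=np.array([np.cos(a),np.sin(a),0]);l=np.array([-u[1],u[0],0])
    t=u*np.sin(b)+np.array([0,0,-np.cos(b)]); T=np.array(g)+.019*t
    x=np.cross(l,t); M=np.c_[x,l,t]@R.from_euler('z',roll,degrees=True).as_matrix()
    o=get_obs(); Rt=R.from_rotvec(o['tool_rot']).as_matrix(); off=Rt.T@(T-o['tool_pos']); tw=R.from_matrix(Rt.T@M).as_rotvec(degrees=True)
    print('off',np.round(off,4).tolist(),'twist',np.round(tw,1).tolist(),'rows',np.linalg.norm(tw)/10.7,'q',np.round(o['q'],2).tolist())
E
python3 - <<'E'
from h import *
for r in(30,60): gogr([.682,-.278,.19],20,72,r)
E
```

```text
off [0.1034, 0.0024, 0.0516] twist [-2.0, -5.7, 24.4] rows 2.350377327513688 q [-0.81, 0.05, 1.78, 1.23, 1.09, -3.13]
off [0.1034, 0.0024, 0.0516] twist [-3.6, -5.2, 54.4] rows 5.115121117683516 q [-0.81, 0.05, 1.78, 1.23, 1.09, -3.13]
```

```bash
python3 -m crank '[{"offset":[0.02,0,0.01],"twist":[0,-1,6]},{"offset":[0.05,0.001,0.025],"twist":[-1,-3,12]},{"offset":[0.08,0.002,0.04],"twist":[-1.5,-4.5,18]},{"offset":[0.1034,0.0024,0.0516],"twist":[-2,-5.7,24.4]},{"offset":[0.1034,0.0024,0.0516],"twist":[-2,-5.7,24.4]},{"offset":[0.1034,0.0024,0.0516],"twist":[-2,-5.7,24.4]},{"offset":[0.1034,0.0024,0.0516],"twist":[-2,-5.7,24.4]}]'
python3 - <<'E'
from h import *
gogr([.682,-.278,.19],20,72,30)
gogr([.682,-.278,.19],20,72,180)
im=get_image('scene'); save('s3',cv2.resize(im[170:330,130:380],None,fx=3,fy=3,interpolation=2))
E
```

```text
t: 27.08
tool_pos: [0.7003, -0.2737, 0.1877]
tool_rot: [0.164, 1.919, 0.588]
contact_force: [0.0, -0.7, -2.0]
opening: 0.0664
grip_force: 45.4
off [0.0042, 0.0002, 0.0005] twist [-0.0, 0.1, 0.3] rows 0.030348600605368294 q [-0.81, 0.21, 1.87, 1.48, 1.06, -3.04]
off [0.0042, 0.0002, 0.0005] twist [0.2, 0.1, 150.3] rows 14.045536985278916 q [-0.81, 0.21, 1.87, 1.48, 1.06, -3.04]
```

View pics/s3.png

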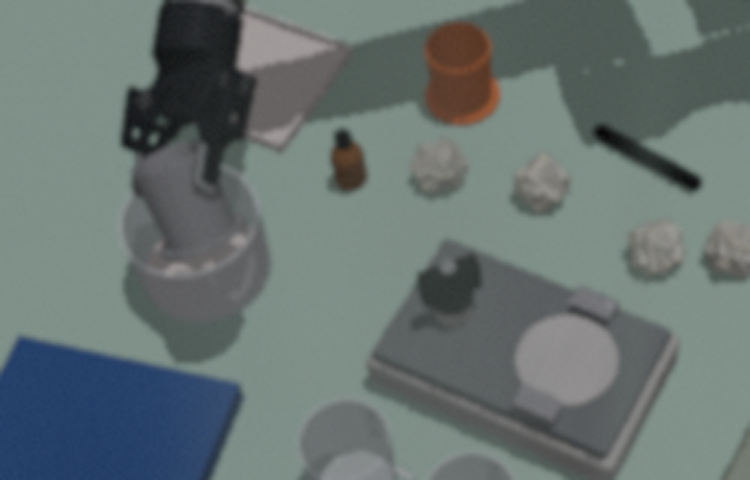

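The cup is tilted above the tub (crop 195,200), mouth toward the robot. I roll it slowly to pour.

```bash
python3 -m crank '[{"offset":[0.004,0,0],"twist":[0,0,10]},{"offset":[0.004,0,0],"twist":[0,0,20]},{"offset":[0.004,0,0],"twist":[0,0,30]},{"offset":[0.004,0,0],"twist":[0,0,40]},{"offset":[0.004,0,0],"twist":[0,0,50]},{"offset":[0.004,0,0],"twist":[0,0,55]},{"offset":[0.004,0,0],"twist":[0,0,60]},{"offset":[0.004,0,0],"twist":[0,0,67]},{"offset":[0.004,0,0],"twist":[0,0,74]},{"offset":[0.004,0,0],"twist":[0,0,81]},{"offset":[0.004,0,0],"twist":[0,0,88]},{"offset":[0.004,0,0],"twist":[0,0,95]},{"offset":[0.004,0,0],"twist":[0,0,102]},{"offset":[0.004,0,0],"twist":[0,0,110]},{"offset":[0.004,0,0],"twist":[0,0,120]},{"offset":[0.004,0,0],"twist":[0,0,130]},{"offset":[0.004,0,0],"twist":[0,0,140]},{"offset":[0.004,0,0],"twist":[0,0,150]},{"offset":[0.004,0,0],"twist":[0,0,150]},{"offset":[0.004,0,0],"twist":[0,0,150]}]'
python3 - <<'E'
from h import *
gogr([.682,-.278,.19],20,72,30)
im=get_image('scene'); save('s4',cv2.resize(im[210:310,150:250],None,fx=5,fy=5,interpolation=2))
for c in('scene','side'):
  if c=='side': get_image(c)
  print(c,[(round(d['confidence'],2),np.round(d['rect']).tolist()) for d in cut_out('marble1_center',c)])
E
```

```text
t: 29.62
tool_pos: [0.698, -0.2717, 0.1827]
tool_rot: [-2.353, -0.419, -1.713]
contact_force: [0.9, -0.1, -2.1]
opening: 0.0667
grip_force: 45.6
off [0.0017, 0.0004, 0.0004] twist [0.1, 0.1, -149.7] rows 13.993833357359064 q [-0.81, 0.21, 1.88, 1.48, 1.06, -0.44]
scene [(0.15, [376.0, 252.0, 20.0, 17.0])]
side []
```

View pics/s4.png

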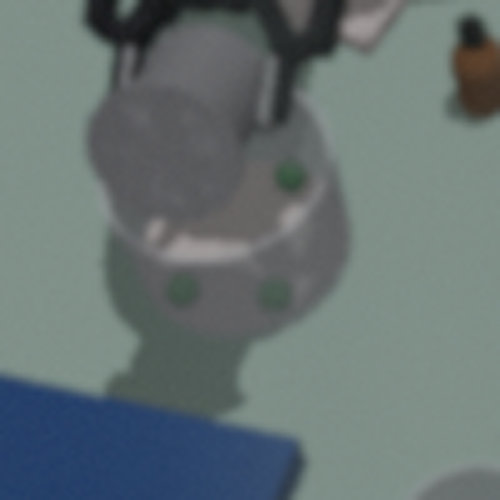

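Three marbles are in the tub: crop (290,175), (183,290) and (275,295). A little wiggle to empty the cup, then I roll back.

```bash
python3 -m crank '[{"offset":[0,0,0],"twist":[0,0,9]},{"offset":[0,0,0],"twist":[0,0,-9]},{"offset":[0,0,0],"twist":[0,0,9]},{"offset":[0,0,0],"twist":[0,0,0]},{"offset":[0,0,0],"twist":[0,0,0]},{"offset":[0,0,0],"twist":[0,0,0]}]'
python3 -m crank '[{"offset":[0,0,0],"twist":[0,0,-10]},{"offset":[0,0,0],"twist":[0,0,-20]},{"offset":[0,0,0],"twist":[0,0,-30]},{"offset":[0,0,0],"twist":[0,0,-40]},{"offset":[0,0,0],"twist":[0,0,-50]},{"offset":[0,0,0],"twist":[0,0,-60]},{"offset":[0,0,0],"twist":[0,0,-70]},{"offset":[0,0,0],"twist":[0,0,-80]},{"offset":[0,0,0],"twist":[0,0,-90]},{"offset":[0,0,0],"twist":[0,0,-100]},{"offset":[0,0,0],"twist":[0,0,-110]},{"offset":[0,0,0],"twist":[0,0,-120]},{"offset":[0,0,0],"twist":[0,0,-130]},{"offset":[0,0,0],"twist":[0,0,-140]},{"offset":[0,0,0],"twist":[0,0,-150]},{"offset":[0,0,0],"twist":[0,0,-150]}]'
python3 - <<'E'
from h import *
tray=np.array([.432,-.389]); a=np.rad2deg(np.arctan2(*tray[::-1])); print(a)
gogr([.661,-.307,.27],-10,45,0)
E
```

```text
t: 30.58
tool_pos: [0.6978, -0.2715, 0.1817]
tool_rot: [-2.352, -0.413, -1.71]
contact_force: [0.6, 0.0, -1.6]
opening: 0.0666
grip_force: 45.6
t: 32.58
tool_pos: [0.6978, -0.2715, 0.1818]
tool_rot: [0.171, 1.921, 0.593]
contact_force: [-0.6, -0.6, -1.7]
opening: 0.066
grip_force: 45.5
-42.00186427391772
off [-0.066, 0.0064, -0.0564] twist [31.7, 18.8, -13.3] rows 3.6627740884745967 q [-0.81, 0.21, 1.88, 1.48, 1.06, -3.05]
```

```bash
python3 -m crank '[{"offset":[-0.035,0.001,-0.015],"twist":[0,0,0]},{"offset":[-0.06,0.003,-0.03],"twist":[8,4.5,-3.3]},{"offset":[-0.066,0.0064,-0.0564],"twist":[16,9,-6.6]},{"offset":[-0.066,0.0064,-0.0564],"twist":[24,14,-10]},{"offset":[-0.066,0.0064,-0.0564],"twist":[31.7,18.8,-13.3]},{"offset":[-0.066,0.0064,-0.0564],"twist":[31.7,18.8,-13.3]},{"offset":[-0.066,0.0064,-0.0564],"twist":[31.7,18.8,-13.3]}]'
python3 - <<'E'
from h import *
gogr([.432,-.389,.2],-15,45,0)
print([(round(d['confidence'],2),np.round(d['rect']).tolist()) for d in (get_image('side') is not None and cut_out('marble1_center','side'))])
E
```

```text
t: 33.45
tool_pos: [0.674, -0.3087, 0.2556]
tool_rot: [0.205, 2.348, -0.082]
contact_force: [-0.3, 0.1, -1.6]
opening: 0.0665
grip_force: 45.6
off [0.1979, -0.1221, -0.1009] twist [3.7, 0.1, 3.5] rows 0.4747229692995772 q [-0.66, -0.08, 1.84, 0.52, 0.72, -2.33]
[]
```

```bash
python3 -m crank '[{"offset":[0.05,-0.03,-0.025],"twist":[1,0,1]},{"offset":[0.1,-0.061,-0.05],"twist":[2,0,2]},{"offset":[0.15,-0.092,-0.075],"twist":[3,0,3]},{"offset":[0.1979,-0.1221,-0.1009],"twist":[3.7,0,3.5]},{"offset":[0.1979,-0.1221,-0.1009],"twist":[3.7,0,3.5]},{"offset":[0.1979,-0.1221,-0.1009],"twist":[3.7,0,3.5]},{"offset":[0.1979,-0.1221,-0.1009],"twist":[3.7,0,3.5]}]'
python3 - <<'E'
from h import *
o=get_obs(); print(o['q'],R.from_rotvec(o['tool_rot']).as_matrix()[:,2])
gogr([.432,-.389,.2],-15,45,0); gogr([.432,-.389,.066],-15,45,0)
ct=cam('scene'); im=get_image('scene'); a=im[150:260,150:280]; b=get_image('side')[300:480,280:480]
save('p1',np.hstack([cv2.resize(a,(390,330),interpolation=2),cv2.resize(b,(366,330),interpolation=2)]))
E
```

```text
t: 34.42
tool_pos: [0.4461, -0.3932, 0.1887]
tool_rot: [0.304, 2.338, -0.133]
contact_force: [0.4, 0.1, -0.4]
opening: 0.0664
grip_force: 45.8
[-1.10421851 -0.34318182  2.18193952  0.76029105  0.8713341  -2.7922211 ] [ 0.68418355 -0.18615148 -0.70515282]
off [0.0024, 0.0004, 0.0006] twist [-0.2, 0.2, 0.2] rows 0.030388382997285534 q [-1.1, -0.34, 2.18, 0.76, 0.87, -2.79]
off [0.0974, 0.001, 0.0951] twist [-0.2, 0.2, 0.2] rows 0.030388382997285534 q [-1.1, -0.34, 2.18, 0.76, 0.87, -2.79]
```

View pics/p1.png

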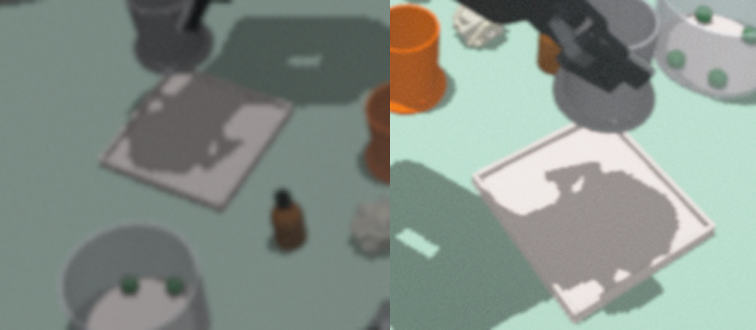

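The side view shows four marbles in the tub and the cup hovering over the tray. I lower it.

```bash
python3 -m crank '[{"offset":[0.03,0,0.03],"twist":[0,0,0]},{"offset":[0.055,0,0.055],"twist":[0,0,0]},{"offset":[0.075,0.001,0.073],"twist":[0,0,0]},{"offset":[0.088,0.001,0.086],"twist":[0,0,0]},{"offset":[0.095,0.001,0.093],"twist":[0,0,0]},{"offset":[0.0975,0.001,0.095],"twist":[0,0,0]},{"offset":[0.0975,0.001,0.095],"twist":[0,0,0]}]'
python3 - <<'E'
from h import *
o=get_obs(); print(o['q'],R.from_rotvec(o['tool_rot']).as_matrix()[:,2]); gogr([.432,-.389,.064],-15,45,0)
im=get_image('side'); save('p2',cv2.resize(im[300:480,300:480],(540,540),interpolation=2))
E
```

```text
t: 35.4
tool_pos: [0.4443, -0.3928, 0.0529]
tool_rot: [0.305, 2.338, -0.134]
contact_force: [-0.4, -0.3, -0.4]
opening: 0.0662
grip_force: 45.8
[-1.10698728 -0.09798316  2.24441191  1.00604899  0.67454922 -3.13437755] [ 0.68351076 -0.18717207 -0.70553501]
off [0.0012, 0.0005, 0.002] twist [-0.2, 0.1, 0.2] rows 0.03189910372512899 q [-1.11, -0.1, 2.24, 1.01, 0.67, -3.13]
```

View pics/p2.png

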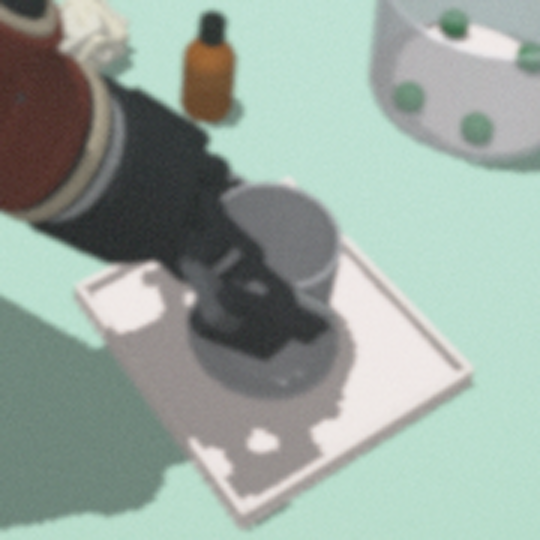

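```bash
python3 -c "
from h import *
gogr([.432,-.389,.066],-22,45,0); gogr([.432,-.389,.061],-22,45,0)"
```

```text
off [0.0002, -0.001, 0.0007] twist [4.7, 0.2, 5.2] rows 0.6545770506701128 q [-1.11, -0.1, 2.24, 1.01, 0.67, -3.13]
off [0.0037, -0.001, 0.0042] twist [4.7, 0.2, 5.2] rows 0.6545770506701128 q [-1.11, -0.1, 2.24, 1.01, 0.67, -3.13]
```

```bash
python3 -m crank '[{"offset":[0.0002,-0.001,0.0007],"twist":[4.7,0,5]},{"offset":[0.0002,-0.001,0.0007],"twist":[4.7,0,5]}]'
for k in 1 2 3 4; do python3 -m crank '[{"offset":[0.0008,0,0.0008],"twist":[0,0,0]},{"offset":[0.0008,0,0.0008],"twist":[0,0,0]}]' | egrep 'tool_pos|contact'; done; python3 -c "
from h import *
gogr([.432,-.389,.061],-22,45,0)"
```

```text
t: 35.7
tool_pos: [0.4444, -0.3928, 0.0521]
tool_rot: [0.444, 2.319, -0.187]
contact_force: [-0.4, -0.6, -1.3]
opening: 0.0667
grip_force: 45.8
tool_pos: [0.4439, -0.3941, 0.0507]
contact_force: [0.1, -0.6, -0.7]
tool_pos: [0.444, -0.3942, 0.0498]
contact_force: [-1.4, 0.7, 1.8]
tool_pos: [0.4447, -0.3945, 0.0501]
contact_force: [-7.0, 3.5, 9.5]
tool_pos: [0.4453, -0.3949, 0.0503]
contact_force: [-10.0, 8.2, 17.0]
off [0.0027, 0.0004, 0.0011] twist [0.1, 0.4, 0.2] rows 0.03965130092567811 q [-1.07, -0.12, 2.27, 1.01, 0.56, -3.02]
```

```bash
python3 -m crank '[{"offset":[-0.0014,0,-0.0014],"twist":[0,0,0]},{"offset":[-0.0014,0,-0.0014],"twist":[0,0,0]}]' | grep contact
python3 -m crank '[{"offset":[0,0,0],"twist":[0,0,0]},{"offset":[0,0,0],"twist":[0,0,0]},{"offset":[0,0,0],"twist":[0,0,0]},{"offset":[0,0,0],"twist":[0,0,0]},{"offset":[0,0,-0.03],"twist":[0,0,0]},{"offset":[0,0,-0.07],"twist":[0,0,0]},{"offset":[-0.03,0,-0.12],"twist":[0,0,0]},{"offset":[-0.08,0,-0.15],"twist":[0,0,0]},{"offset":[-0.08,0,-0.15],"twist":[0,0,0]},{"offset":[-0.08,0,-0.15],"twist":[0,0,0]}]' 1 60
python3 - <<'E'
from h import *
print(get_obs()['q'])
im=get_image('side'); b=im[300:480,300:480]
a=get_image('scene')[150:290,150:330]; ct=cam('side')
save('p3',np.hstack([cv2.resize(a,(510,396),interpolation=2)[:, :400],cv2.resize(b,(396,396),interpolation=2)]))
for c in('scene','side'):
  for d in cut_out('cup',c):
    if d['confidence']>.3: 
        f=fit(cyl(.04,.034,.08)+[0,0,.004],{c:(d['region'],cam(c))},(.432,-.389),False)
        if f[3]>.3: print(c,f)
  for d in cut_out('paper1',c):
    if d['confidence']>.3: print(c,d['confidence'],px2w(c,*d['rect'][:2],.019)[:2])
E
```

```text
contact_force: [-2.0, -0.4, 3.8]
t: 38.2
tool_pos: [0.3977, -0.3745, 0.2111]
tool_rot: [0.447, 2.32, -0.187]
contact_force: [-0.1, 0.1, -0.4]
opening: 0.0854
grip_force: 0.0
[-1.15447576 -0.55657986  2.28725419  0.67553992  0.91081246 -2.63135155]
scene [ 0.432 -0.386  0.245  0.9  ]
scene 0.81 [ 0.43856002 -0.05702084]
scene 0.71 [0.43934932 0.15250955]
scene 0.67 [0.46238215 0.08517334]
side [ 0.428 -0.388  0.145  0.939]
side 0.39 [ 0.46464731 -0.14623058]
```

View pics/p3.png

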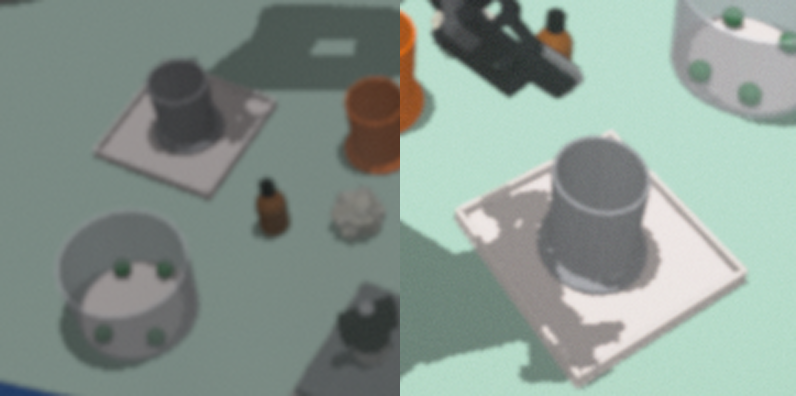

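```bash
python3 -c "
from h import *
go(.42,0,.27,180)"
```

```text
off [0.0415, 0.3558, -0.1263] twist [-8.5, 44.4, -20.8] rows>= 7 q [-1.15, -0.56, 2.29, 0.68, 0.91, -2.63]
```

```bash
python3 -m crank '[{"offset":[-0.03,0,-0.05],"twist":[0,0,0]},{"offset":[-0.03,0.05,-0.09],"twist":[-1.7,8.9,-4.2]},{"offset":[0,0.12,-0.11],"twist":[-3.4,17.8,-8.4]},{"offset":[0.0415,0.3558,-0.1263],"twist":[-8.5,44.4,-20.8]},{"offset":[0.0415,0.3558,-0.1263],"twist":[-8.5,44.4,-20.8]},{"offset":[0.0415,0.3558,-0.1263],"twist":[-8.5,44.4,-20.8]},{"offset":[0.0415,0.3558,-0.1263],"twist":[-8.5,44.4,-20.8]},{"offset":[0.0415,0.3558,-0.1263],"twist":[-8.5,44.4,-20.8]},{"offset":[0.0415,0.3558,-0.1263],"twist":[-8.5,44.4,-20.8]},{"offset":[0.0415,0.3558,-0.1263],"twist":[-8.5,44.4,-20.8]},{"offset":[0.0415,0.3558,-0.1263],"twist":[-8.5,44.4,-20.8]}]'
cat >> h.py <<'E'
def wads(mx=9):
    ct=cam('wrist'); im=get_image('wrist'); out=[]
    for d in cut_out('paper1','wrist'):
        if d['confidence']>.3:
            ys,xs=np.nonzero(d['region']); p=px2w('wrist',*d['rect'][:2],.019,ct); out.append(p)
            print(round(d['confidence'],2),np.round(d['rect']).tolist(),np.round(p[:2],3))
    return im,out
E
python3 - <<'E'
from h import *
im,o=wads(); 
for p in o: go(p[0],p[1],.15);
E
```

```text
t: 39.88
tool_pos: [0.4201, -0.0018, 0.2711]
tool_rot: [0.004, 3.14, -0.006]
contact_force: [-0.0, 0.6, 0.4]
opening: 0.0853
grip_force: 0.0
0.95 [268.0, 212.0, 57.0, 52.0] [ 0.443 -0.049]
0.87 [478.0, 202.0, 65.0, 62.0] [0.433 0.155]
0.78 [163.0, 232.0, 62.0, 58.0] [ 0.464 -0.153]
0.71 [403.0, 231.0, 57.0, 62.0] [0.463 0.084]
off [-0.0224, -0.0468, 0.1213] twist [-0.2, 0.1, -0.1] rows>= 3 q [-0.18, -0.49, 2.01, -0.0, 1.62, -1.75]
off [-0.0121, 0.157, 0.1206] twist [-0.2, 0.1, -0.1] rows>= 4 q [-0.18, -0.49, 2.01, -0.0, 1.62, -1.75]
off [-0.0437, -0.1511, 0.1217] twist [-0.2, 0.1, -0.1] rows>= 4 q [-0.18, -0.49, 2.01, -0.0, 1.62, -1.75]
off [-0.0424, 0.086, 0.1209] twist [-0.2, 0.1, -0.1] rows>= 3 q [-0.18, -0.49, 2.01, -0.0, 1.62, -1.75]
```

```bash
python3 -m crank '[{"offset":[-0.0225,-0.047,0.04],"twist":[0,0,0]},{"offset":[-0.0225,-0.047,0.10],"twist":[0,0,0]},{"offset":[-0.0225,-0.047,0.16],"twist":[0,0,0]},{"offset":[-0.0225,-0.047,0.21],"twist":[0,0,0]},{"offset":[-0.0225,-0.047,0.25],"twist":[0,0,0]},{"offset":[-0.0225,-0.047,0.261],"twist":[0,0,0]},{"offset":[-0.0225,-0.047,0.261],"twist":[0,0,0]}]' 1 25
python3 -m crank '[{"offset":[0,0,0],"twist":[0,0,0]},{"offset":[0,0,0],"twist":[0,0,0]},{"offset":[0,0,0],"twist":[0,0,0]},{"offset":[0,0,0],"twist":[0,0,0]},{"offset":[0,0,0],"twist":[0,0,0]},{"offset":[0,0,-0.06],"twist":[0,0,0]},{"offset":[0,0,-0.12],"twist":[0,0,0]},{"offset":[0,0,-0.18],"twist":[0,0,0]},{"offset":[0,0,-0.18],"twist":[0,0,0]}]' 0 25
python3 -c "
from h import *
go(.425,.40,.165)"
```

```text
t: 40.85
tool_pos: [0.4433, -0.0486, 0.0104]
tool_rot: [0.0, 3.14, -0.005]
contact_force: [0.4, -0.7, 0.1]
opening: 0.0851
grip_force: 0.0
t: 41.98
tool_pos: [0.4465, -0.0486, 0.1978]
tool_rot: [-0.001, 3.126, -0.011]
contact_force: [-0.3, -0.1, -0.6]
opening: 0.0482
grip_force: 24.7
off [0.0217, 0.4488, 0.0292] twist [-0.4, 0.9, 0.0] rows>= 8 q [-0.27, -0.38, 2.05, -0.0, 1.45, -1.84]
```

```bash
python3 -m crank '[{"offset":[0.0,0.06,0],"twist":[0,0,0]},{"offset":[0.042,0.489,0.02],"twist":[0,0,0]},{"offset":[0.042,0.489,0.02],"twist":[0,0,0]},{"offset":[0.042,0.489,0.02],"twist":[0,0,0]},{"offset":[0.042,0.489,0.02],"twist":[0,0,0]},{"offset":[0.042,0.489,0.02],"twist":[0,0,0]},{"offset":[0.042,0.489,0.02],"twist":[0,0,0]},{"offset":[0.042,0.489,0.02],"twist":[0,0,0]},{"offset":[0.042,0.489,0.035],"twist":[0,0,0]},{"offset":[0.042,0.489,0.05],"twist":[0,0,0]},{"offset":[0.042,0.489,0.05],"twist":[0,0,0]}]'
python3 -m crank '[{"offset":[0,0,0],"twist":[0,0,0]},{"offset":[0,0,0],"twist":[0,0,0]},{"offset":[0,0,0],"twist":[0,0,0]},{"offset":[0,0,-0.04],"twist":[0,0,0]},{"offset":[0,0,-0.06],"twist":[0,0,0]}]' 1
python3 -c "
from h import *
go(.433,.155,.2); go(.463,.084,.2,90); go(.464,-.153,.2)"
```

```text
t: 43.35
tool_pos: [0.3997, 0.439, 0.1356]
tool_rot: [-0.002, -3.14, 0.011]
contact_force: [0.0, 0.2, -0.1]
opening: 0.0481
grip_force: 24.8
t: 43.98
tool_pos: [0.4015, 0.442, 0.2012]
tool_rot: [-0.0, 3.137, -0.002]
contact_force: [0.2, -0.3, 0.6]
opening: 0.0854
grip_force: 0.0
off [-0.0314, -0.287, 0.0016] twist [-0.1, 0.3, 0.0] rows>= 5 q [0.71, 0.01, 1.71, -0.0, 1.42, -0.86]
off [-0.0614, -0.3581, 0.0018] twist [0.2, 0.2, 90.0] rows>= 9 q [0.71, 0.01, 1.71, -0.0, 1.42, -0.86]
off [-0.0623, -0.5951, 0.002] twist [-0.1, 0.3, 0.0] rows>= 10 q [0.71, 0.01, 1.71, -0.0, 1.42, -0.86]
```

```bash
python3 -m crank '[{"offset":[-0.061,-0.358,0],"twist":[0,0,90]},{"offset":[-0.061,-0.358,0],"twist":[0,0,90]},{"offset":[-0.061,-0.358,0],"twist":[0,0,90]},{"offset":[-0.061,-0.358,0],"twist":[0,0,90]},{"offset":[-0.061,-0.358,0],"twist":[0,0,90]},{"offset":[-0.061,-0.358,0],"twist":[0,0,90]},{"offset":[-0.061,-0.358,0],"twist":[0,0,90]},{"offset":[-0.061,-0.358,0],"twist":[0,0,90]},{"offset":[-0.061,-0.358,0],"twist":[0,0,90]},{"offset":[-0.061,-0.358,0],"twist":[0,0,90]},{"offset":[-0.061,-0.358,0],"twist":[0,0,90]}]'
python3 - <<'E'
from h import *
im,o=wads()
for p in o: go(p[0],p[1],.01,90)
E
```

```text
t: 45.35
tool_pos: [0.4618, 0.0834, 0.1999]
tool_rot: [2.217, 2.22, -0.002]
contact_force: [-0.4, 0.5, -0.7]
opening: 0.0855
grip_force: 0.0
0.76 [318.0, 204.0, 74.0, 76.0] [0.465 0.085]
0.7 [319.0, 438.0, 58.0, 54.0] [ 0.467 -0.15 ]
0.68 [277.0, 112.0, 75.0, 84.0] [0.434 0.155]
off [0.0026, 0.0026, 0.1898] twist [0.1, 0.2, 0.1] rows>= 4 q [0.02, -0.31, 2.0, -0.0, 1.46, 0.02]
off [-0.2327, 0.0044, 0.1906] twist [0.1, 0.2, 0.1] rows>= 5 q [0.02, -0.31, 2.0, -0.0, 1.46, 0.02]
off [0.0723, -0.028, 0.1895] twist [0.1, 0.2, 0.1] rows>= 4 q [0.02, -0.31, 2.0, -0.0, 1.46, 0.02]
```

```bash
python3 -m crank '[{"offset":[0.0015,0.002,0.06],"twist":[0,0,0]},{"offset":[0.0015,0.002,0.12],"twist":[0,0,0]},{"offset":[0.0015,0.002,0.17],"twist":[0,0,0]},{"offset":[0.0015,0.002,0.19],"twist":[0,0,0]},{"offset":[0.0015,0.002,0.19],"twist":[0,0,0]},{"offset":[0.0015,0.002,0.19],"twist":[0,0,0]}]'
python3 -m crank '[{"offset":[0,0,0],"twist":[0,0,0]},{"offset":[0,0,0],"twist":[0,0,0]},{"offset":[0,0,0],"twist":[0,0,0]},{"offset":[0,0,0],"twist":[0,0,0]},{"offset":[0,0,0],"twist":[0,0,0]},{"offset":[0,0,-0.06],"twist":[0,0,0]},{"offset":[0,0,-0.12],"twist":[0,0,0]},{"offset":[0,0,-0.18],"twist":[0,0,0]},{"offset":[0.05,0,-0.18],"twist":[0,0,0]},{"offset":[0.11,0,-0.18],"twist":[0,0,0]},{"offset":[0.17,0,-0.18],"twist":[0,0,0]},{"offset":[0.23,0,-0.18],"twist":[0,0,0]},{"offset":[0.29,0.004,-0.18],"twist":[0,0,0]},{"offset":[0.355,0.007,-0.17],"twist":[0,0,0]},{"offset":[0.355,0.007,-0.14],"twist":[0,0,0]},{"offset":[0.355,0.007,-0.13],"twist":[0,0,0]},{"offset":[0.355,0.007,-0.13],"twist":[0,0,0]}]' 0 25
python3 -m crank '[{"offset":[0,0,0],"twist":[0,0,0]},{"offset":[0,0,0],"twist":[0,0,0]},{"offset":[0,0,0],"twist":[0,0,0]},{"offset":[0,0,-0.04],"twist":[0,0,0]},{"offset":[0,0,-0.06],"twist":[0,0,0]},{"offset":[0,0,-0.06],"twist":[0,0,0]}]' 1
python3 -c "
from h import *
go(.433,.155,.2); go(.434,.155,.2,90); go(.464,-.153,.2)"
```

```text
t: 46.2
tool_pos: [0.4652, 0.0843, 0.011]
tool_rot: [2.217, 2.219, 0.0]
contact_force: [0.5, -0.3, 0.4]
opening: 0.0857
grip_force: 0.0
t: 48.32
tool_pos: [0.4702, 0.4387, 0.1376]
tool_rot: [2.219, 2.219, -0.005]
contact_force: [-0.4, -0.6, 0.3]
opening: 0.0498
grip_force: 24.8
t: 49.08
tool_pos: [0.4718, 0.4408, 0.2014]
tool_rot: [2.218, 2.219, 0.006]
contact_force: [0.0, -0.5, 0.5]
opening: 0.0853
grip_force: 0.0
off [-0.2857, -0.0389, 0.0013] twist [0.2, 0.3, -90.0] rows>= 9 q [0.64, 0.12, 1.59, -0.0, 1.43, 0.64]
off [-0.2857, -0.0379, 0.0013] twist [0.3, 0.0, 0.0] rows>= 5 q [0.64, 0.12, 1.59, -0.0, 1.43, 0.64]
off [-0.5937, -0.008, 0.0015] twist [0.2, 0.3, -90.0] rows>= 10 q [0.64, 0.12, 1.59, -0.0, 1.43, 0.64]
```

```bash
python3 -m crank '[{"offset":[-0.06,-0.01,0],"twist":[0,0,0]},{"offset":[-0.12,-0.02,0],"twist":[0,0,0]},{"offset":[-0.18,-0.03,0],"twist":[0,0,0]},{"offset":[-0.24,-0.038,0],"twist":[0,0,0]},{"offset":[-0.2857,-0.038,0.01],"twist":[0,0,0]},{"offset":[-0.2857,-0.038,0.06],"twist":[0,0,0]},{"offset":[-0.2857,-0.038,0.12],"twist":[0,0,0]},{"offset":[-0.2857,-0.038,0.17],"twist":[0,0,0]},{"offset":[-0.2857,-0.038,0.191],"twist":[0,0,0]},{"offset":[-0.2857,-0.038,0.191],"twist":[0,0,0]},{"offset":[-0.2857,-0.038,0.191],"twist":[0,0,0]}]'
python3 -m crank '[{"offset":[0,0,0],"twist":[0,0,0]},{"offset":[0,0,0],"twist":[0,0,0]},{"offset":[0,0,0],"twist":[0,0,0]},{"offset":[0,0,0],"twist":[0,0,0]},{"offset":[0,0,0],"twist":[0,0,0]},{"offset":[0,0,-0.06],"twist":[0,0,0]},{"offset":[0,0,-0.12],"twist":[0,0,0]},{"offset":[0,0,-0.18],"twist":[0,0,0]},{"offset":[0.05,-0.01,-0.18],"twist":[0,0,0]},{"offset":[0.11,-0.02,-0.18],"twist":[0,0,0]},{"offset":[0.17,-0.03,-0.18],"twist":[0,0,0]},{"offset":[0.23,-0.03,-0.17],"twist":[0,0,0]},{"offset":[0.23,-0.03,-0.14],"twist":[0,0,0]},{"offset":[0.23,-0.03,-0.13],"twist":[0,0,0]},{"offset":[0.23,-0.03,-0.13],"twist":[0,0,0]}]' 0 25
python3 -m crank '[{"offset":[0,0,0],"twist":[0,0,0]},{"offset":[0,0,0],"twist":[0,0,0]},{"offset":[0,0,0],"twist":[0,0,0]},{"offset":[0,0,-0.04],"twist":[0,0,0]},{"offset":[0,0,-0.06],"twist":[0,0,0]},{"offset":[0,0,-0.06],"twist":[0,0,0]}]' 1
python3 -c "
from h import *
go(.44,-.13,.2)"
```

```text
t: 50.45
tool_pos: [0.4335, 0.1536, 0.009]
tool_rot: [2.218, 2.219, -0.001]
contact_force: [-0.1, -0.0, 0.2]
opening: 0.0857
grip_force: 0.0
t: 52.32
tool_pos: [0.4025, 0.3833, 0.1373]
tool_rot: [2.219, 2.219, -0.004]
contact_force: [-0.7, 0.0, 0.1]
opening: 0.0629
grip_force: 27.6
t: 53.08
tool_pos: [0.4038, 0.385, 0.2001]
tool_rot: [2.218, 2.219, 0.006]
contact_force: [-0.5, -0.2, -1.0]
opening: 0.0853
grip_force: 0.0
off [-0.515, 0.036, 0.0006] twist [0.2, 0.3, -90.0] rows>= 9 q [0.63, -0.09, 1.8, -0.0, 1.42, 0.63]
```

```bash
python3 -m crank '[{"offset":[-0.515,0.036,0],"twist":[0,0,-90]},{"offset":[-0.515,0.036,0],"twist":[0,0,-90]},{"offset":[-0.515,0.036,0],"twist":[0,0,-90]},{"offset":[-0.515,0.036,0],"twist":[0,0,-90]},{"offset":[-0.515,0.036,0],"twist":[0,0,-90]},{"offset":[-0.515,0.036,0],"twist":[0,0,-90]},{"offset":[-0.515,0.036,0],"twist":[0,0,-90]},{"offset":[-0.515,0.036,0],"twist":[0,0,-90]},{"offset":[-0.515,0.036,0],"twist":[0,0,-90]},{"offset":[-0.515,0.036,0],"twist":[0,0,-90]},{"offset":[-0.515,0.036,0],"twist":[0,0,-90]},{"offset":[-0.515,0.036,0],"twist":[0,0,-90]}]' 0.78
python3 - <<'E'
from h import *
im,o=wads()
for p in o: go(p[0],p[1],.01)
print([(d['confidence'],px2w('wrist',*d['rect'][:2],.035)[:2]) for d in cut_out('dropper','wrist')][:1])
E
```

```text
t: 54.58
tool_pos: [0.4384, -0.1301, 0.1983]
tool_rot: [-0.001, -3.142, 0.003]
contact_force: [-0.0, 0.2, 0.7]
opening: 0.0666
grip_force: 0.0
0.57 [289.0, 240.0, 76.0, 70.0] [ 0.465 -0.152]
off [-0.026, -0.0213, 0.1889] twist [-0.2, 0.0, 0.1] rows>= 4 q [-0.45, -0.35, 2.03, -0.0, 1.46, -2.02]
[(0.89, array([ 0.5073097 , -0.23287326]))]
```

```bash
python3 -m crank '[{"offset":[-0.026,-0.0205,0.04],"twist":[0,0,0]},{"offset":[-0.026,-0.0205,0.09],"twist":[0,0,0]},{"offset":[-0.026,-0.0205,0.14],"twist":[0,0,0]},{"offset":[-0.026,-0.0205,0.175],"twist":[0,0,0]},{"offset":[-0.026,-0.0205,0.188],"twist":[0,0,0]},{"offset":[-0.026,-0.0205,0.188],"twist":[0,0,0]}]'
python3 -m crank '[{"offset":[0,0,0],"twist":[0,0,0]},{"offset":[0,0,0],"twist":[0,0,0]},{"offset":[0,0,0],"twist":[0,0,0]},{"offset":[0,0,0],"twist":[0,0,0]},{"offset":[0,0,-0.06],"twist":[0,0,0]},{"offset":[0,0,-0.12],"twist":[0,0,0]},{"offset":[0,0,-0.18],"twist":[0,0,0]},{"offset":[0,0.06,-0.18],"twist":[0,0,0]},{"offset":[0,0.12,-0.18],"twist":[0,0,0]},{"offset":[0,0.18,-0.18],"twist":[0,0,0]},{"offset":[0,0.24,-0.18],"twist":[0,0,0]},{"offset":[0,0.3,-0.18],"twist":[0,0,0]},{"offset":[0,0.36,-0.18],"twist":[0,0,0]},{"offset":[0,0.42,-0.18],"twist":[0,0,0]},{"offset":[0,0.48,-0.18],"twist":[0,0,0]},{"offset":[-0.007,0.537,-0.18],"twist":[0,0,0]},{"offset":[-0.007,0.537,-0.15],"twist":[0,0,0]},{"offset":[-0.007,0.537,-0.14],"twist":[0,0,0]},{"offset":[-0.007,0.537,-0.14],"twist":[0,0,0]}]' 0 25
python3 -m crank '[{"offset":[0,0,0],"twist":[0,0,0]},{"offset":[0,0,0],"twist":[0,0,0]},{"offset":[0,0,0],"twist":[0,0,0]},{"offset":[0.03,0,-0.05],"twist":[0,0,0]},{"offset":[0.06,0,-0.1],"twist":[0,0,0]},{"offset":[0.06,0,-0.12],"twist":[0,0,0]},{"offset":[0.06,0,-0.12],"twist":[0,0,0]}]' 1
python3 - <<'E'
from h import *
im,o=wads(); sc=get_image('scene')[150:400,150:530]; print([np.round(px2w('scene',*d['rect'][:2],.019),2) for d in cut_out('paper1','scene') if d['confidence']>.3])
save('f',np.vstack([cv2.resize(sc,(456,300),interpolation=2),cv2.resize(im,(456,300))]))
E
```

```text
t: 55.48
tool_pos: [0.4651, -0.1514, 0.0114]
tool_rot: [-0.002, 3.141, -0.005]
contact_force: [0.0, -0.8, -0.3]
opening: 0.0666
grip_force: 0.0
t: 57.85
tool_pos: [0.4711, 0.3846, 0.1486]
tool_rot: [-0.0, -3.141, 0.008]
contact_force: [0.2, -0.4, -0.5]
opening: 0.0535
grip_force: 23.3
t: 58.72
tool_pos: [0.4126, 0.3864, 0.2716]
tool_rot: [-0.001, 3.136, -0.002]
contact_force: [1.0, -0.6, -0.8]
opening: 0.0854
grip_force: 0.0
0.72 [292.0, 251.0, 61.0, 59.0] [0.477 0.364]
0.58 [380.0, 270.0, 60.0, 63.0] [0.497 0.452]
0.57 [348.0, 232.0, 58.0, 58.0] [0.457 0.419]
[array([0.44, 0.45, 0.02]), array([0.41, 0.39, 0.02]), array([0.44, 0.41, 0.02])]
```

View pics/f.png

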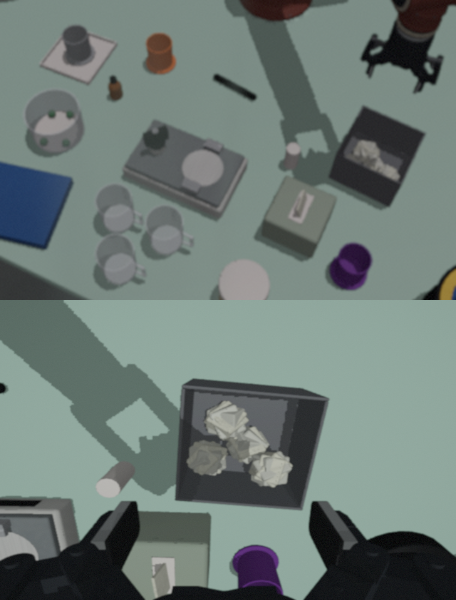

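All four wads lie in the bin (lower view, 225–270, 420–470), the cup stands in the tray at (76,45), and the bystanders are in place. Last a check for stray green marbles, then I hand in.

Run:
```python
from h import *
for c in('scene','side'):
    im=get_image(c); hsv=cv2.cvtColor(im,cv2.COLOR_RGB2HSV); m=cv2.inRange(hsv,(60,85,20),(82,255,170))
    n,_,st,ce=cv2.connectedComponentsWithStats(m)
    for i in range(1,n):
        if st[i,4]>12: print(c,np.round(ce[i]),st[i,4],np.round(px2w(c,*ce[i],.015)[:2],3))
```

```text
side [451. 309.] 14 [ 0.681 -0.272]
```

Run:
```python
from h import *
for c in('scene','side'):
    im=get_image(c).astype(int); d=im[...,1]-(im[...,0]+im[...,2])/2; bg=np.median(d)
    m=((d-cv2.GaussianBlur(d,(0,0),12)>8)&(im[...,1]<150)).astype(np.uint8)
    n,_,st,ce=cv2.connectedComponentsWithStats(m)
    for i in range(1,n):
        if st[i,4]>10: print(c,np.round(ce[i]),st[i,4],np.round(px2w(c,*ce[i],.015)[:2],3))
```

```text
scene [447.  66.] 18 [-0.482  0.087]
scene [411. 113.] 233 [-0.176  0.05 ]
scene [359. 119.] 61 [-0.068 -0.106]
scene [457. 117.] 48 [-0.221  0.205]
scene [497. 114.] 11 [-0.292  0.329]
scene [ 97. 144.] 25 [ 0.419 -0.873]
scene [552. 144.] 58 [-0.222  0.531]
scene [525. 161.] 110 [-0.107  0.467]
scene [193. 244.] 20 [ 0.632 -0.345]
scene [208. 245.] 17 [ 0.615 -0.304]
scene [177. 287.] 86 [ 0.775 -0.305]
scene [138. 350.] 303 [ 0.975 -0.291]
scene [441. 372.] 920 [0.699 0.439]
scene [562. 404.] 2149 [0.652 0.727]
scene [554. 413.] 127 [0.682 0.714]
scene [629. 435.] 19 [0.66  0.881]
side [148.  13.] 17 [1.251 4.733]
side [83. 20.] 370 [0.598 4.571]
side [204.  22.] 91 [1.555 3.806]
side [98. 49.] 162 [0.495 2.958]
side [206.  42.] 37 [1.235 2.823]
side [54. 55.] 252 [0.211 2.895]
side [15. 59.] 273 [-0.017  2.868]
side [76. 56.] 12 [0.329 2.776]
side [259. 101.] 694 [0.946 1.238]
side [254. 130.] 14 [0.763 0.879]
side [277. 164.] 14 [0.698 0.545]
side [287. 170.] 17 [0.703 0.485]
side [401. 234.] 15 [ 0.776 -0.003]
side [516. 249.] 52 [ 0.969 -0.198]
side [538. 259.] 24 [ 0.978 -0.251]
side [547. 263.] 22 [ 0.982 -0.272]
side [569. 273.] 31 [ 0.992 -0.321]
side [451. 307.] 68 [ 0.685 -0.268]
side [ 95. 310.] 11 [0.063 0.09 ]
side [ 22. 315.] 186 [-0.065  0.148]
side [477. 318.] 57 [ 0.705 -0.317]
side [  3. 336.] 132 [-0.098  0.103]
side [436. 331.] 46 [ 0.612 -0.303]
side [459. 341.] 55 [ 0.629 -0.344]
side [  3. 357.] 109 [-0.097  0.043]
side [  3. 394.] 28 [-0.098 -0.049]
```

Only the four marbles in the tub show up: side px (451,307), (477,318), (436,331) and (459,341). None are elsewhere on the bench.

```bash
python3 -c "
from station import *
print(finish_job())"
```

```text
the job is handed in; nothing more can be done
None
```

The job is handed in, with no verdict reported: the knob was turned clockwise to its stop, all four marbles I could see are in the tub, the emptied cup stands upright in the tray, the four wads are in the bin, and the bystanders look undisturbed.

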